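# Wind the specimen stage up to its stop with the crank

### The arm

A 6-joint arm with a two-finger parallel gripper is mounted at the origin on a cart in front of the work surface, level with it; the furniture and walls round the work are solid. World frame = base frame: x ahead of the robot, y to its left, z up, the work surface at z = 0. Lengths are in m, angles in rad, forces in N, time in s.
With the tool pointing down it reaches from about 0.35 to 0.85 m from the base axis. Payload 8.1 kg.
Tool frame: the origin (TCP) lies on the centre line of the jaws, within the pads' length; the fingertips stand 22 mm ahead of it and the grasp point (between the pads) lies 3 mm ahead of it; z points along the fingers, y is the line along which they close (so a half turn about z gives the same grasp; the last joint's range is limited). The gripper opens to 93 mm and grips with 3 to 60 N. Pads are 15 mm wide; open, the fingers measure 128 mm over their backs; the gripper's body (75 mm by 188 mm) begins 65 mm behind the grasp point.
Start: joints at [1.083, 0.13, 1.488, -0, 1.523, -0.085], TCP at [0.235, 0.552, 0.241] pointing down, gripper open.
Joint ranges: [-2.96, 2.96], [-0.89, 2.26], [0.02, 2.5], [-1.34, 4.48], [0, 2.73], [-2.66, 2.66]. Speed limits (rad/s): [2.39, 2.39, 2.79, 3.14, 3.14, 3.14].

### API

Orientations are given as a rotation vector (axis times angle).
In Python, from plant import robot, cams, read_state gives the robot as it stands (robot), with the cameras (cams) and the readings as plain functions.
- The arm moves only by the shell command python3 inch.py 'ROWS' [FORCE]. ROWS is a JSON list of rows, 1 to 20 of them, each an object with the fields finger_gap (the finger opening in m), pos (a list: dx, dy, dz in units of 50 mm), yaw (a turn about the tool's z in units of 0.05 rad); a field left out counts as zero (the opening has to be given); each row shifts and turns the commanded pose from where the row before left it, along the tool's axes as they then stand; what a row does not reach is not made up. A row lasts 1/10 s, in which the tool goes at most 0.05 m and 0.15 rad, less where a joint would pass 70% of its speed; a pose out of reach is approached as far as the arm can. The fingers move at their own pace and stop on an object; FORCE is the grip in N (left out, the last holds). Time passes only in rows, so rows that do not move let the fingers close. It prints the time, the measured TCP pose, the force, the opening and the grip force at its end. Input that does not fit is refused with a message, and nothing moves.
- read_state(): the state, without advancing time (a new reading comes with each control period).
- cams.read_camera(name): name is "side" or "top"; returns a dict with "image" (480x640x3 uint8, red, green, blue), "fx", "fy", "cx", "cy" (pixels), "R" (3x3) and "t" (3): a world point X has camera coordinates R X + t. Camera axes: x right, y down, z forward; pixel columns grow to the right and rows downward; lengths in m; the calibration is good to about 2 mm. A picture is of the moment at which its call begins. There is no depth.
- robot.close_job(): hands the job in; it is judged then, once.
The state is a dict: "t": time; "q": joint angles; "dq": joint speeds; "joint_torque": joint torques, N m; "tool_pos": TCP position; "orientation": TCP orientation; "force": force on the tool from outside, world axes, zero at the start; "wrist_torque": the same for the moment, N m; "opening": finger opening in m; "gripper_force": force on a finger pad.
Only numpy, scipy, OpenCV 4.12 (cv2) and the standard library are available. Lean on these libraries where they do the work, as an engineer would, in place of code of your own. Each camera call takes 0.05 s, during which the arm holds its last target. There are 200 camera calls.

### The job

The mineral specimen on the little grey screw lift has to be brought up for its photograph. Take the loose crank from the desk, push its socket fully home on the square that stands up from the lift's screw (turn it until the flats find each other), then wind it clockwise by its black turning grip, about three turns, until the stage is fully up against its stop. Stop when you feel the stop, without forcing it; never let the crank come off while winding, leave it sitting on the square at the end, and disturb nothing else on the desk.

Things in the scene. Friction and masses are not known exactly. Their poses are not given: they have to be found in the camera images.
- stand: the screw lift, fixed: grey base 170 x 124 x 16 mm (x, y, z), origin at the centre of its underside. Two upright rods and a brass screw at x = +40 mm carry a grey bridge 122 mm long (y), 34 mm wide, top at z = 134 mm. The stage with a clear specimen box reaches from the rods to -x and stays below z = 143 mm; the highest part is the screw's square end (159.5 mm)
- spindle_top (a point): centre of the top of the screw's upright steel end, stand's axes. Above the brass bearing face come a square 12 mm across flats, 12 mm high (top edges bevelled 1 mm), then a round pilot 11 mm thick to 19.5 mm, its last 2.5 mm coned to 6.4. The angle of the flats is not measured and differs each time: feel or see it. It turns stiffly, 0.16 N m (3 to 5 N at the crank's grip), and stays where left
- stage (a joint): height of the stage, m: 0 is its lowest place, 0.030 up against the stop. It rises 6 mm for each full clockwise turn (from above) of the screw, and cannot be pushed up by hand. It starts at 0.0105 to 0.014. The stop is hard and stops the crank dead: stop at about 10 N at the crank's grip; 20 N overloads the square
- carriage_top (a point): point on the screw's axis at the top of the stage's carriage (brass bushings on the rods); level with point stop when the stage is fully up
- stop (a point): point on the screw's axis level with the undersides of the rubber-faced stop collars on the rods, below the bridge; fixed to the stand
- crank: the loose steel crank, 0.23 kg, standing on its hub and balanced about it; origin at the centre of the hub's underside, z up, x along the arm to the turning grip. Hub: square block 27.4 x 27.4 mm, 30 mm high with a 3 mm cap, sides along x and y. Arm: 13 mm round bar at z = 22 mm out to x = +50 mm; counterweight ball 29 mm across at x = -40 mm, z = 22 mm
- crank_socket (a point): mouth of the hub's blind square socket, at the crank's origin: 13.4 mm across, 21 mm deep, opening downward, its sides along the crank's x and y. Fully home on the square it lies 19.5 mm below spindle_top, the hub on the bearing face. Out of line it rests upright on the corners of the square, 12 mm higher, and drops by its own weight once the flats line up
- crank_knob (a point): centre of the crank's black turning grip, at x = 50, z = 50 mm in the crank's frame: an upright cylinder 19 mm across from z = 32 to 68 mm that spins freely on its pin, so the hand need not turn with the crank
- petri_dish: bystander: clear round dish of brown grains, 60 mm wide, 13 mm high
- tweezers: bystander: steel tweezers lying flat, 126 mm long
- screwdriver: bystander: small screwdriver with a red handle, 138 mm long
- loupe: bystander: small folding loupe, 36 x 26 x 16 mm
- pen: bystander: blue and white marker pen, 135 mm long
- blower: bystander: black rubber squeeze blower, 100 x 47 x 47 mm
- pen_case: bystander: flat black pen case, 166 x 28 x 14 mm

How it is judged:
On the way:
1. the crank sits fully home on the square end, before the stage has been wound up (horizontal distance between crank and spindle_top below 0.003 m and z of crank in the frame of spindle_top below -0.017 m and angle between crank's own z axis and vertical below 0.08 rad and value of joint stage below 0.02 m), for 0.2 s.
At the end, for the whole second after the job is handed in: The stage is up against its stop (within 0.3 mm, 18 degrees of the crank) and at rest; the crank sits fully home on the square (within 2.5 mm of its depth, 3 mm of the axis, upright within 0.08 rad), let go and still (horizontal distance between crank and spindle_top below 0.003 m and z of crank in the frame of spindle_top below -0.017 m and angle between crank's own z axis and vertical below 0.08 rad and value of joint stage above 0.0297 m and velocity of joint stage below 0.001 m/s and linear speed of crank below 0.01 m/s); the robot touches nothing.
It fails at once if the crank is forced on the square: the forces between crank and lift pass 250 N all together, as when its grip is pushed with 20 N against the stop (contact force between crank and stand above 250 N).
It fails at once if the crank comes off the square while the stage is wound (distance of carriage_top from where it was at the start of the episode above 0.002 m and (z of crank in the frame of spindle_top above -0.008 m or horizontal distance between crank and spindle_top above 0.01 m)).
It fails at once if one of the other things on the desk is pushed away by over 30 mm (distance of any of petri_dish, tweezers, screwdriver, loupe, pen, blower, pen_case from where it was at the start of the episode above 0.03 m).
It also fails if it takes over 72 s, if anything falls off the work surface, if the arm or the gripper's body presses on something with over 40 N, if the wrist force passes 120 N, or if a joint passes its speed limit or range.

## Working session

There is one attempt and no reset: what is moved stays moved. The work goes in short steps, Python scripts to look and compute and a shell command to move; the robot and the scene stay as the last step left them, time stands still between calls to the robot, and variables do not carry over. Pictures are saved under pics/ and viewed, at most 12 in all, crops included, and the job is handed in when it is done.

```bash
ls; mkdir -p pics; python3 - <<'E'
from plant import robot, cams, read_state
import cv2,numpy as np
for n in("side","top"):
    c=cams.read_camera(n);cv2.imwrite(f"pics/{n}0.png",c["image"][:,:,::-1]);print(n,c["fx"],c["fy"],c["cx"],c["cy"],np.round(c["R"],4).tolist(),np.round(c["t"],4).tolist())
s=read_state();print({k:np.round(v,3).tolist() for k,v in s.items()})
E
```

```text
inch.py
pics
plant.py
side 513.5706666402781 513.5706666402781 309.8366812547507 233.1879522312073 [[-0.8527, -0.5216, -0.0285], [-0.1983, 0.3736, -0.9061], [0.4833, -0.767, -0.422]] [0.474, 0.1762, 1.0062]
top 552.1588320844696 552.1588320844696 331.24014728477914 237.10932177053678 [[0.0116, -0.9999, 0.0024], [-0.9973, -0.0118, -0.0723], [0.0723, -0.0016, -0.9974]] [0.0336, 0.4959, 1.4576]
{'t': 0.1, 'q': [1.083, 0.131, 1.489, -0.0, 1.523, -0.085], 'dq': [0.0, -0.0, -0.002, -0.001, -0.0, 0.001], 'joint_torque': [0.0, -56.134, -49.309, 0.077, 0.029, -0.0], 'tool_pos': [0.235, 0.552, 0.24], 'orientation': [-0.628, -3.078, 0.002], 'force': [-0.207, 0.362, -0.265], 'wrist_torque': [-0.014, -0.071, 0.043], 'gripper_force': 0.0, 'opening': 0.093}
```

View pics/side0.png

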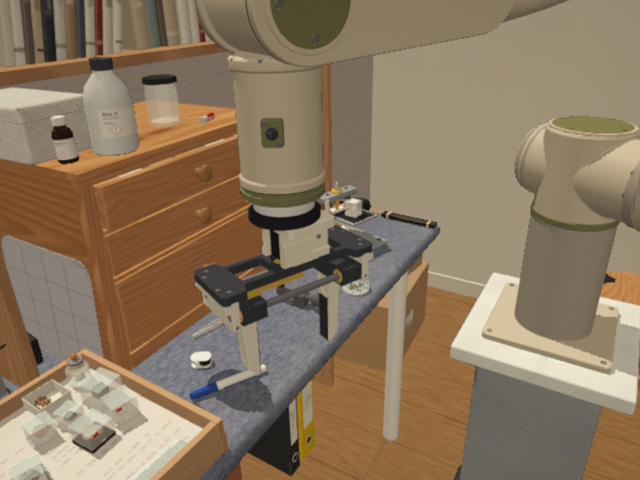

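View pics/top0.png

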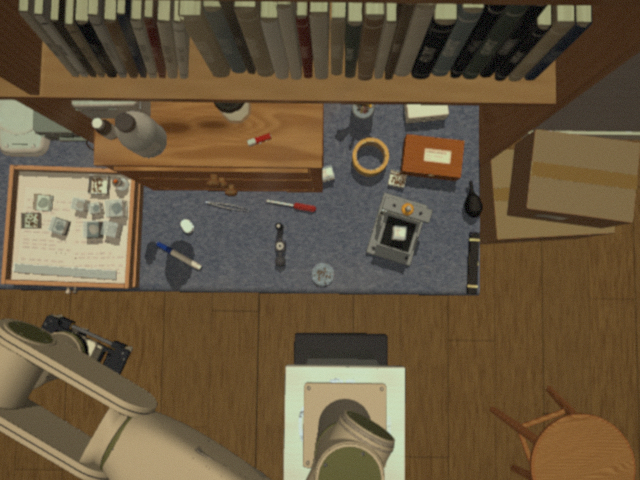

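The top view shows the crank at about (280,245), the lift at about (398,235) with its screw near (407,210). In the side view the arm hides the crank. I'll enlarge the top view.

```bash
python3 - <<'E'
import cv2
a=cv2.imread("pics/top0.png")[185:275,255:445]
cv2.imwrite("pics/topc.png",cv2.resize(a,None,fx=4.2,fy=4.2,interpolation=cv2.INTER_CUBIC))
E
```

```text
(no output)
```

View pics/topc.png

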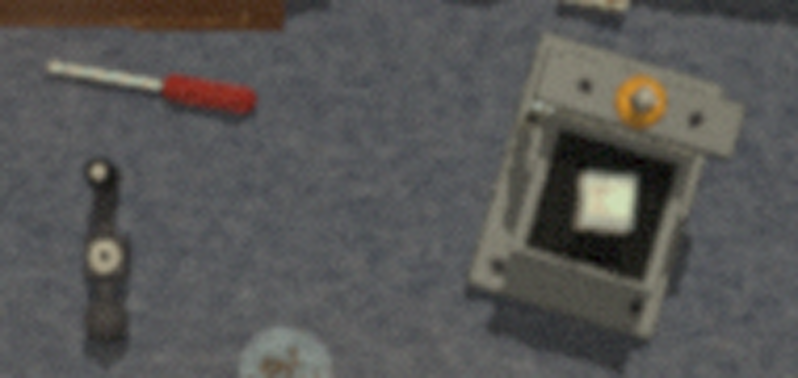

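```bash
cat > h.py <<'E'
import numpy as np,cv2
from plant import robot, cams, read_state
def ray(c,u,v,z):
    d=c["R"].T@np.array([(u-c["cx"])/c["fx"],(v-c["cy"])/c["fy"],1]);o=-c["R"].T@np.array(c["t"])
    return o+d*(z-o[2])/d[2]
def proj(c,X):
    p=c["R"]@np.array(X)+c["t"];return c["fx"]*p[0]/p[2]+c["cx"],c["fy"]*p[1]/p[2]+c["cy"]
def axes():
    s=read_state();R=cv2.Rodrigues(np.array(s["orientation"],float))[0];return s,R
def togo(target,yaw=None):
    "tool-frame shift to a world target; turn about tool z to bring tool x to world yaw"
    s,R=axes();d=R.T@(np.array(target)-s["tool_pos"])
    y=np.arctan2(R[1,0],R[0,0]);t=None if yaw is None else -((yaw-y+np.pi)%(2*np.pi)-np.pi)
    return np.round(d,4),np.round(y,4),t
E
python3 - <<'E'
from h import *
c=cams.read_camera("top");im=c["image"];hsv=cv2.cvtColor(im,cv2.COLOR_RGB2HSV).astype(int);g=im.astype(float).mean(2)
def cen(mask,box,w=None):
    x0,y0,x1,y1=box;m=mask[y0:y1,x0:x1].astype(float)
    if w is not None:m=m*w[y0:y1,x0:x1]
    ys,xs=np.mgrid[y0:y1,x0:x1];return (m*xs).sum()/m.sum(),(m*ys).sum()/m.sum(),(m>0).sum()
br=(hsv[:,:,1]>130)&(hsv[:,:,0]<30)&(hsv[:,:,2]>120);b=cen(br,(398,200,418,220));print("brass",b)
x,y,w,h=cv2.boundingRect(br[200:220,398:418].astype(np.uint8));bb=(398+x+(w-1)/2,200+y+(h-1)/2);print("bbox",bb,w,h)
print("brass z.140",ray(c,*bb,.140))
h=cen(g>g[238:254,272:288].mean()+25,(272,239,288,253));print("hub",h)
H=ray(c,h[0],h[1],.033);print(H)
k=cen(g<45,(272,219,286,233));print("knob",k);K=ray(c,k[0],k[1],.066);print(K,"len",np.linalg.norm((K-H)[:2]),"yaw",np.degrees(np.arctan2(K[1]-H[1],K[0]-H[0])))
# all dark pixels: bar etc
print(np.round(g[218:262,272:288]).astype(int))
for n,u,v,z in(("rodL",255+586/4.2,185+86/4.2,.134),("rodR",255+696/4.2,185+120/4.2,.134),("tip",255+645/4.2,185+97/4.2,.1595),("knobdot",278.3,226,.068)):print(n,ray(c,u,v,z))
E
```

```text
brass (np.float64(407.1012658227848), np.float64(208.69620253164558), np.int64(79))
bbox (407.5, 208.5) 12 12
brass z.140 [ 0.55937022 -0.14724887  0.14      ]
hub (np.float64(279.47727272727275), np.float64(245.4090909090909), np.int64(44))
[0.4707368  0.17586027 0.033     ]
knob (np.float64(280.3076923076923), np.float64(228.57692307692307), np.int64(26))
[0.51251439 0.17147536 0.066     ] len 0.042007078778234834 yaw -5.991730819341577
[[ 89  95  93  94  91  87  88  90  92  92  92  91  89  89  93  88]
 [ 89  95  92  90  91  88  90  89  91  92  91  92  96  92  87  93]
 [ 89  91  90  88  87  89  87  86  88  92  94  91  95  89  88  89]
 [ 88  88  86  88  87  86  87  90  83  85  97  91  90  86  84  85]
 [ 87  91  92  83  80  73  76  70  73  81  89  92  89  88  83  84]
 [ 90  99  91  77  66  70  77  62  57  66  81  89  84  86  79  85]
 [ 91  92  83  70  69  98 121 102  61  45  65  84  84  90  82  86]
 [ 94  89  78  62  88 134 150 126  72  35  44  69  90  90  90  83]
 [ 93  92  79  62  84 127 144 121  66  33  39  61  89  95  88  83]
 [ 93  91  80  65  56  93 101  87  44  29  31  58  82 
[... 1762 characters left out ...]
92  91  77  59  51  51  70  70  58  49  50  56  73  90  88]
 [ 88  91  84  78  59  53  56  61  59  57  51  54  64  77  94  94]
 [ 87  90  91  83  61  55  58  61  64  59  56  58  67  88  99 102]
 [ 86  85  89  79  67  54  60  67  64  61  58  55  69  97 105 105]
 [ 83  87  81  74  65  62  67  68  70  64  61  62  69  91  96  94]
 [ 88  88  83  72  64  64  64  71  73  68  65  62  66  78  84  91]
 [ 92  90  82  64  61  65  70  66  74  68  60  59  53  67  82  85]
 [ 97  88  79  62  62  65  67  69  73  67  65  62  50  71  87  85]]
rodL [ 0.56726988 -0.11598506  0.134     ]
rodR [ 0.54791109 -0.18075863  0.134     ]
tip [ 0.55792393 -0.14711674  0.1595    ]
knobdot [0.51896304 0.17660276 0.068     ]
```

```bash
python3 - <<'E'
from h import *
c=cams.read_camera("top")
print(ray(c,278,225.3,.068),ray(c,279.9,261,.022))
print(togo([.4707,.1759,.14],np.pi+.02));print(axes()[1].round(3))
E
```

```text
[0.52077027 0.17741169 0.068     ] [0.4299035  0.17498751 0.022     ]
(array([-0.3641, -0.2533,  0.1002]), np.float64(2.7388), np.float64(-0.4227600505723239))
[[-0.92   0.392 -0.001]
 [ 0.392  0.92  -0.001]
 [ 0.    -0.001 -1.   ]]
```

Careful with the scale: shifts go in units of 50 mm and turns go in units of 0.05 rad. That gives: -0.0364 m is -0.728, -0.0253 m is -0.506, -0.14 rad is -2.8.

```bash
python3 inch.py '[{"finger_gap": 0.06, "pos": [-0.728, -0.506, 0.2]}, {"finger_gap": 0.06, "pos": [-0.728, -0.506, 0.2]}, {"finger_gap": 0.06, "pos": [-0.728, -0.506, 0.2]}, {"finger_gap": 0.06, "pos": [-0.728, -0.506, 0.2]}, {"finger_gap": 0.06, "pos": [-0.728, -0.506, 0.2]}, {"finger_gap": 0.06, "pos": [-0.728, -0.506, 0.2]}, {"finger_gap": 0.06, "pos": [-0.728, -0.506, 0.2]}, {"finger_gap": 0.06, "pos": [-0.728, -0.506, 0.2]}, {"finger_gap": 0.06, "pos": [-0.728, -0.506, 0.2]}, {"finger_gap": 0.06, "pos": [-0.728, -0.506, 0.2]}, {"finger_gap": 0.06, "yaw": -2.8}, {"finger_gap": 0.06, "yaw": -2.8}, {"finger_gap": 0.06, "yaw": -2.86}, {"finger_gap": 0.06}, {"finger_gap": 0.06}, {"finger_gap": 0.06}]' 15; python3 - <<'E'
from h import *
print(togo([.4707,.1759,.027],np.pi+.026))
for n in("side","top"):
    c=cams.read_camera(n);cv2.imwrite(f"pics/{n}1.png",c["image"][:,:,::-1])
    print(n,[np.round(proj(c,p),1) for p in([.4707,.1759,.033],[.5208,.1774,.05],[.558,-.147,.1595])])
a=cv2.imread("pics/side1.png");b=a[170:320,200:400];cv2.imwrite("pics/side1c.png",cv2.resize(b,None,fx=4,fy=4,interpolation=cv2.INTER_CUBIC))
E
```

```text
t: 1.8
tool_pos: [0.4708, 0.1767, 0.1406]
orientation: [0.027, -3.141, 0.0]
force: [-0.0, 0.5, 0.1]
opening: 0.0601
gripper_force: 0.0
(array([ 1.000e-04, -8.000e-04,  1.136e-01]), np.float64(-3.1245), np.float64(-0.008947550245844482))
side [array([300.3, 289.4]), array([279.9, 277. ]), array([337.2, 181.1])]
top [array([279.5, 245.4]), array([278.6, 225.9]), array([408.5, 208.1])]
```

View pics/side1c.png

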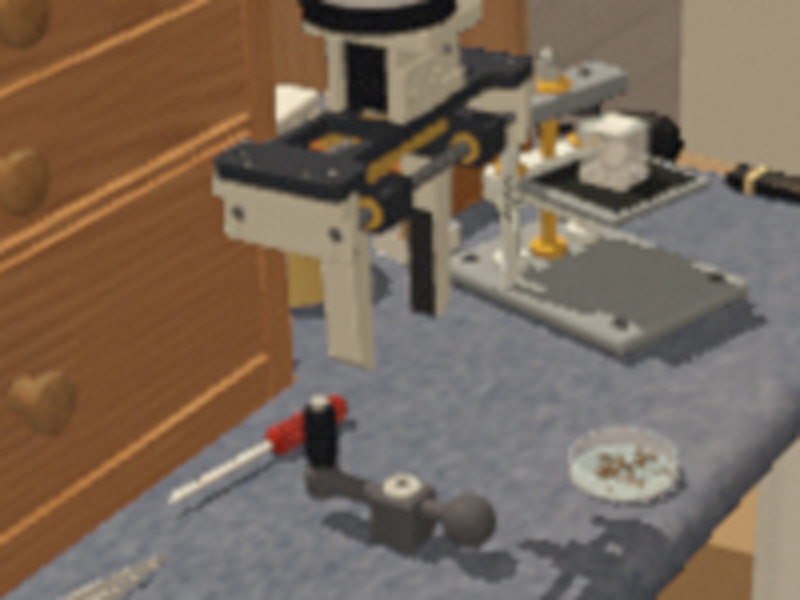

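The side crop shows the crank hub cap at full-image (301,291), its grip at (280,276), and the screw tip at (336.5,183). All agree with the top view to within 2 px. I'll descend onto the hub.

To row units: -0.0008 m is -0.016, 0.03 m is 0.6, -0.009 rad is -0.18.

```bash
python3 inch.py '[{"finger_gap": 0.06, "pos": [0, -0.016, 0.6], "yaw": -0.18}, {"finger_gap": 0.06, "pos": [0, 0, 0.6]}, {"finger_gap": 0.06, "pos": [0, 0, 0.6]}, {"finger_gap": 0.06, "pos": [0, 0, 0.472]}, {"finger_gap": 0.06}, {"finger_gap": 0.06}, {"finger_gap": 0.06}]' 15;  python3 inch.py '[{"finger_gap": 0.02}, {"finger_gap": 0.02}, {"finger_gap": 0.02}, {"finger_gap": 0.02}, {"finger_gap": 0.02}, {"finger_gap": 0.02}]' 25
```

```text
t: 2.6
tool_pos: [0.4716, 0.176, 0.0281]
orientation: [-0.045, 3.14, 0.0]
force: [0.4, 0.6, 0.5]
opening: 0.0598
gripper_force: 0.0
t: 3.2
tool_pos: [0.471, 0.1759, 0.0272]
orientation: [-0.046, 3.141, 0.0]
force: [0.2, 1.1, 2.3]
opening: 0.0273
gripper_force: 25.0
```

```bash
python3 inch.py '[{"finger_gap": 0.02, "pos": [0, 0, -0.4]}, {"finger_gap": 0.02, "pos": [0, 0, -0.6]}, {"finger_gap": 0.02, "pos": [0, 0, -0.8]}, {"finger_gap": 0.02, "pos": [0, 0, -1]}, {"finger_gap": 0.02, "pos": [0, 0, -1]}, {"finger_gap": 0.02}, {"finger_gap": 0.02}]'; python3 - <<'E'
from h import *
a=cv2.imread("pics/top0.png").astype(float);c=cams.read_camera("top");cv2.imwrite("pics/top2.png",c["image"][:,:,::-1])
hsv=cv2.cvtColor(cv2.imread("pics/top0.png"),cv2.COLOR_BGR2HSV)
print(hsv[202:216,400:415,1]);print(hsv[202:216,400:415,2])
print(ray(c,407.5,208.5,.14),ray(c,408.2,207.7,.1595))
print(togo([.559,-.147,.205],np.pi+.029))
d=cams.read_camera("side");cv2.imwrite("pics/side2.png",d["image"][:,:,::-1])
E
```

```text
t: 3.9
tool_pos: [0.4716, 0.1758, 0.2181]
orientation: [-0.046, 3.139, 0.001]
force: [0.2, -0.5, -3.0]
opening: 0.0273
gripper_force: 25.0
[[ 34  35  32  34  43  57  79  94  77  66  42  39  29  31  29]
 [ 28  31  33  51  81 119 149 156 146 130  95  63  38  33  30]
 [ 28  31  56 103 146 174 188 183 170 171 155 123  73  37  31]
 [ 38  51 104 161 188 194 183 151 130 129 165 169 130  70  42]
 [ 38  84 157 192 194 183 150  92  67  83 128 176 160 105  43]
 [ 40 104 171 197 186 150  97  53  48  52  92 158 185 127  48]
 [ 49 115 181 187 171 123  62  53  49  49  71 125 174 139  51]
 [ 57 122 187 195 185 139  56  46  51  60  80 124 168 140  54]
 [ 43 115 178 195 196 165  96  59  66  99 140 166 183 126  56]
 [ 38  78 163 193 199 175 138 112 115 157 182 193 167 109  45]
 [ 37  58 130 177 198 194 186 166 180 185 196 184 136  79  38]
 [ 30  38  90 156 172 185 179 187 191 202 192 148  84  40  32]
 [ 36  44  55 110 140 162 182 178 168 153 128  75  44  25  24]
 [ 37  32  48  51  70 107 134 134 111  92  64  40  34  37  29]]
[[129 132 126 128 125 130 136 138 142 135 134 132 124 122 125]
 [127 131 131 1
[... 273 characters left out ...]
6 167 169 182 176 153 133]
 [129 146 175 196 173 126 119 140 160 157 158 169 176 150 126]
 [129 142 173 197 178 121  96 123 135 137 150 177 178 146 122]
 [129 135 166 190 180 128  93  99 108 119 144 178 174 148 127]
 [127 130 149 174 169 134 105 100 113 125 153 177 166 143 129]
 [125 124 139 157 156 130 115 121 130 157 164 159 141 132 127]
 [110 113 122 129 135 120 120 123 140 158 154 136 125 121 129]
 [ 98  93  98 107 113 113 116 119 126 132 131 123 121 121 126]
 [ 97  97 101  95  95  98 101 103 108 117 124 126 121 124 122]]
[ 0.55937022 -0.14724887  0.14      ] [ 0.55887799 -0.14621418  0.1595    ]
(array([-0.0792, -0.325 ,  0.011 ]), np.float64(-3.1124), np.float64(0.0001680177424088214))
```

To row units: -0.0361 m is -0.722, -0.0088 m is -0.176.

```bash
python3 inch.py '[{"finger_gap": 0.02, "pos": [-0.176, -0.722, 0]}, {"finger_gap": 0.02, "pos": [-0.176, -0.722, 0]}, {"finger_gap": 0.02, "pos": [-0.176, -0.722, 0]}, {"finger_gap": 0.02, "pos": [-0.176, -0.722, 0]}, {"finger_gap": 0.02, "pos": [-0.176, -0.722, 0]}, {"finger_gap": 0.02, "pos": [-0.176, -0.722, 0]}, {"finger_gap": 0.02, "pos": [-0.176, -0.722, 0]}, {"finger_gap": 0.02, "pos": [-0.176, -0.722, 0]}, {"finger_gap": 0.02, "pos": [-0.176, -0.722, 0]}, {"finger_gap": 0.02}, {"finger_gap": 0.02}, {"finger_gap": 0.02}]'; python3 - <<'E'
from h import *
print(togo([.5592,-.1465,.189],np.pi+.029))
d=cams.read_camera("side");cv2.imwrite("pics/side3.png",d["image"][:,:,::-1])
cv2.imwrite("pics/side3c.png",cv2.resize(d["image"][110:240,260:430,::-1],None,fx=4.6,fy=4.6,interpolation=cv2.INTER_CUBIC))
E
```

```text
t: 5.2
tool_pos: [0.5586, -0.1456, 0.2151]
orientation: [0.046, -3.138, -0.002]
force: [-0.2, -0.4, -2.0]
opening: 0.0273
gripper_force: 25.0
(array([-0.0007, -0.0009,  0.0261]), np.float64(-3.112), np.float64(0.0005538309758357229))
```

View pics/side3c.png

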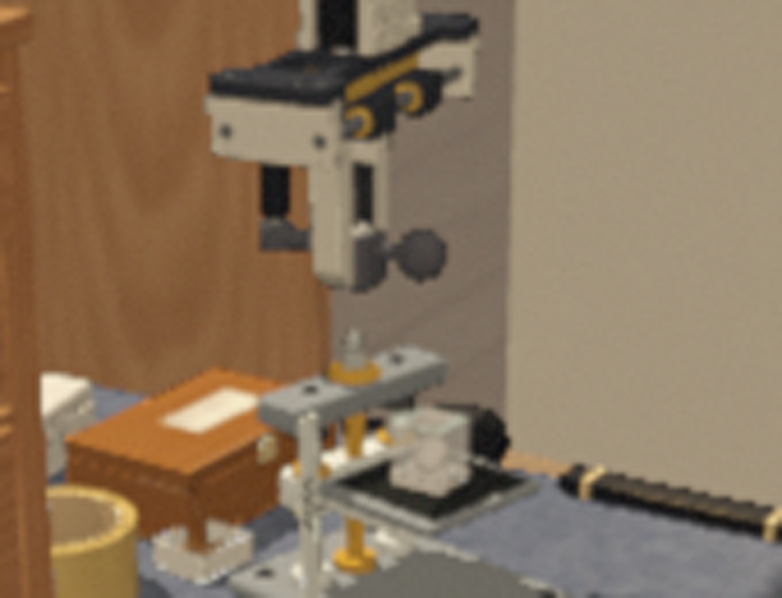

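The crop shows the crank held upright with its hub about in line with the screw tip at crop (352,340). I'll lower it onto the pilot.

To row units: 0.013 m is 0.26, 0.012 m is 0.24.

```bash
python3 inch.py '[{"finger_gap": 0.02, "pos": [-0.014, -0.018, 0.26]}, {"finger_gap": 0.02, "pos": [0, 0, 0.24]}, {"finger_gap": 0.02}, {"finger_gap": 0.02}, {"finger_gap": 0.02}]'; python3 inch.py '[{"finger_gap": 0.02, "pos": [0, 0, 0.06]}, {"finger_gap": 0.02, "pos": [0, 0, 0.04]}, {"finger_gap": 0.02, "pos": [0, 0, 0.02]}, {"finger_gap": 0.02}]';python3 inch.py '[{"finger_gap": 0.02, "pos": [0, 0, 0.04]}, {"finger_gap": 0.02, "pos": [0, 0, 0.02]}, {"finger_gap": 0.02}]'
```

```text
t: 5.75
tool_pos: [0.5604, -0.1475, 0.1923]
orientation: [-0.046, 3.141, -0.0]
force: [-0.2, -0.2, -2.2]
opening: 0.027
gripper_force: 25.0
t: 6.15
tool_pos: [0.5601, -0.1476, 0.1858]
orientation: [0.046, -3.141, -0.0]
force: [0.3, 0.0, -2.4]
opening: 0.0269
gripper_force: 25.0
t: 6.45
tool_pos: [0.5603, -0.1472, 0.1829]
orientation: [-0.046, 3.141, 0.001]
force: [0.5, 0.8, -3.0]
opening: 0.0275
gripper_force: 25.0
```

To row units: 0.002 m is 0.04, 0.0015 m is 0.03.

```bash
python3 inch.py '[{"finger_gap": 0.02, "pos": [0.012, 0.012, 0.04]}, {"finger_gap": 0.02, "pos": [0, 0, 0.03]}, {"finger_gap": 0.02}, {"finger_gap": 0.02}]'; python3 inch.py '[{"finger_gap": 0.02, "pos": [0, 0, 0.02]}, {"finger_gap": 0.02}, {"finger_gap": 0.02}]'
```

```text
t: 6.85
tool_pos: [0.5595, -0.147, 0.1793]
orientation: [0.046, -3.141, -0.0]
force: [0.5, 0.9, -3.1]
opening: 0.0272
gripper_force: 25.0
t: 7.15
tool_pos: [0.5597, -0.147, 0.1788]
orientation: [-0.046, 3.141, -0.0]
force: [-0.5, 2.1, 0.3]
opening: 0.0269
gripper_force: 25.0
```

To row units: 0.0007 m is 0.014, 0.1 rad is 2.

```bash
python3 inch.py '[{"finger_gap": 0.02, "pos": [0, 0, 0.014], "yaw": 2}, {"finger_gap": 0.02, "yaw": 1}, {"finger_gap": 0.02, "yaw": 1}, {"finger_gap": 0.02}]'; python3 inch.py '[{"finger_gap": 0.02, "yaw": 1.4}, {"finger_gap": 0.02, "yaw": 1.4}, {"finger_gap": 0.02, "yaw": 1.2}, {"finger_gap": 0.02}]'
```

```text
t: 7.55
tool_pos: [0.5597, -0.1473, 0.1785]
orientation: [0.269, 3.13, -0.001]
force: [-3.1, 0.7, 2.7]
opening: 0.0273
gripper_force: 25.0
t: 7.95
tool_pos: [0.5597, -0.1474, 0.1782]
orientation: [0.579, 3.087, -0.001]
force: [-2.9, -1.0, 3.5]
opening: 0.0273
gripper_force: 25.0
```

```bash
python3 inch.py '[{"finger_gap": 0.02, "yaw": 1.4}, {"finger_gap": 0.02, "yaw": 1.4}, {"finger_gap": 0.02, "yaw": 1.2}, {"finger_gap": 0.02}]'; python3 inch.py '[{"finger_gap": 0.02, "yaw": 1.4}, {"finger_gap": 0.02, "yaw": 1.4}, {"finger_gap": 0.02, "yaw": 1.2}, {"finger_gap": 0.02}]'
```

```text
t: 8.35
tool_pos: [0.5598, -0.1472, 0.1779]
orientation: [0.882, 3.015, -0.0]
force: [-0.9, -1.0, -0.5]
opening: 0.0274
gripper_force: 25.0
t: 8.75
tool_pos: [0.5597, -0.1473, 0.1777]
orientation: [1.178, 2.912, -0.001]
force: [-1.8, -1.5, -1.6]
opening: 0.0269
gripper_force: 25.0
```

To row units: 0.001 m is 0.02.

```bash
python3 inch.py '[{"finger_gap": 0.02, "pos": [0, 0, 0.02]}, {"finger_gap": 0.02, "pos": [0, 0, 0.02]}, {"finger_gap": 0.02}]'; python3 inch.py '[{"finger_gap": 0.02, "pos": [0, 0, 0.02]}, {"finger_gap": 0.02}]'
```

```text
t: 9.05
tool_pos: [0.5595, -0.1473, 0.1756]
orientation: [-1.178, -2.912, 0.001]
force: [-1.8, -4.0, -1.1]
opening: 0.0269
gripper_force: 25.0
t: 9.25
tool_pos: [0.5594, -0.1474, 0.1747]
orientation: [-1.18, -2.911, 0.001]
force: [-2.3, -5.3, 0.6]
opening: 0.0274
gripper_force: 25.0
```

```bash
python3 inch.py '[{"finger_gap": 0.02, "pos": [-0.006, -0.006, 0.04]}, {"finger_gap": 0.02, "pos": [0, 0, 0.02]}, {"finger_gap": 0.02}]'; python3 inch.py '[{"finger_gap": 0.02, "pos": [0, 0, 0.04]}, {"finger_gap": 0.02, "pos": [0, 0, 0.02]}, {"finger_gap": 0.02}]'
```

```text
t: 9.55
tool_pos: [0.5594, -0.1476, 0.1721]
orientation: [-1.18, -2.911, 0.001]
force: [-4.3, -1.9, 4.4]
opening: 0.027
gripper_force: 25.0
t: 9.85
tool_pos: [0.5595, -0.1476, 0.1698]
orientation: [-1.18, -2.911, 0.001]
force: [-7.1, -2.3, 9.0]
opening: 0.0274
gripper_force: 25.0
```

```bash
python3 inch.py '[{"finger_gap": 0.036}, {"finger_gap": 0.036}, {"finger_gap": 0.036}, {"finger_gap": 0.036}]'; python3 inch.py '[{"finger_gap": 0.036, "pos": [0, 0, -0.6]}, {"finger_gap": 0.036, "pos": [0, 0, -0.8]}, {"finger_gap": 0.036, "pos": [0, 0, -0.8]}, {"finger_gap": 0.036}, {"finger_gap": 0.036}]'; python3 - <<'E'
from h import *
for n in("side","top"):
    c=cams.read_camera(n);cv2.imwrite(f"pics/{n}4.png",c["image"][:,:,::-1])
a=cv2.resize(cv2.imread("pics/side4.png")[140:230,290:390],None,fx=6,fy=6,interpolation=cv2.INTER_CUBIC)
cv2.imwrite("pics/side4c.png",a)
E
```

```text
t: 10.25
tool_pos: [0.5597, -0.1471, 0.1685]
orientation: [-1.18, -2.911, -0.001]
force: [0.4, -0.5, -0.4]
opening: 0.0359
gripper_force: 0.0
t: 10.75
tool_pos: [0.5604, -0.1475, 0.2801]
orientation: [1.18, 2.909, 0.0]
force: [-1.3, -1.0, -0.6]
opening: 0.0363
gripper_force: 0.0
```

View pics/side4c.png

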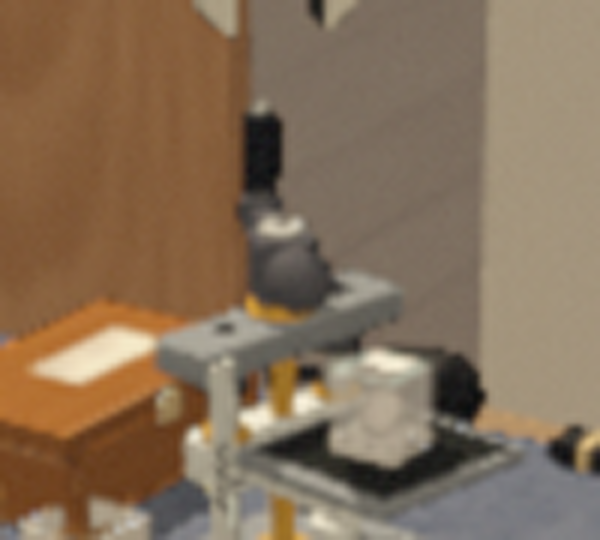

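The crop shows the crank on the lift: cap at crop (284,228), brass rim just under the hub and grip pointing away from the camera. I'll check the cap height and the grip's position by calibration.

```bash
python3 - <<'E'
from h import *
c=cams.read_camera("side")
u,v=290+284.5/6-.5,140+228.5/6-.5
print("cap seen",u,v,[np.round(proj(c,[.559,-.147,z]),1) for z in(.173,.177,.185)])
yaw=-.77
for r in(0,.77,-.77):
    k=[.559+.05*np.cos(r),-.147+.05*np.sin(r),.19];print(r,np.round(proj(c,k),1))
print("knob seen",290+264/6,140+150/6)
t=cams.read_camera("top");a=t["image"][180:235,385:435,::-1]
cv2.imwrite("pics/top4c.png",cv2.resize(a,None,fx=10,fy=10,interpolation=cv2.INTER_CUBIC))
print(togo([.559,-.147,.2]))
E
```

```text
cap seen 336.9166666666667 177.58333333333334 [array([336.8, 176.1]), array([336.8, 174.6]), array([336.8, 171.6])]
0 [319.8 167. ]
0.77 [317.7 171.6]
-0.77 [331.1 164.1]
knob seen 334.0 165.0
(array([-0.0003,  0.0003,  0.0767]), np.float64(2.3709), None)
```

View pics/top4c.png

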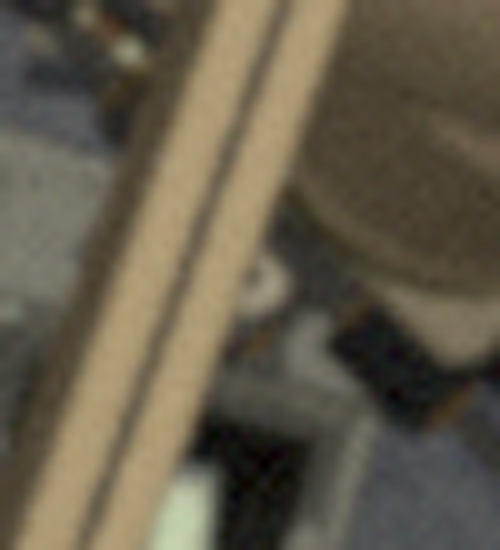

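The cap height (v≈177.6 with the known 1.6 px bias) matches z=0.173, so the crank is fully home. The top view is mostly hidden by the gripper, with the cap at (411,208). Next I'll move over the grip.

To row units: -0.025 m is -0.5, -0.002 m is -0.04.

```bash
python3 inch.py '[{"finger_gap": 0.05, "pos": [-0.5, -0.04, 0]}, {"finger_gap": 0.05, "pos": [-0.5, -0.04, 0]}, {"finger_gap": 0.05}, {"finger_gap": 0.05}]'; python3 - <<'E'
from h import *
s,R=axes();print((R.T@(s["tool_pos"]-np.array([.5595,-.1472,.197]))).round(4))
c=cams.read_camera("side");cv2.imwrite("pics/side5.png",c["image"][:,:,::-1])
t=cams.read_camera("top");cv2.imwrite("pics/top5.png",t["image"][:,:,::-1])
a=cv2.resize(c["image"][130:200,290:390,::-1],None,fx=5,fy=5,interpolation=cv2.INTER_CUBIC)
b=cv2.resize(t["image"][180:250,385:440,::-1],None,fx=5,fy=5,interpolation=cv2.INTER_CUBIC)
cv2.imwrite("pics/both5.png",np.hstack([a,b]))
E
```

```text
t: 11.35
tool_pos: [0.5922, -0.185, 0.2771]
orientation: [-1.181, -2.908, -0.0]
force: [-0.3, 0.4, 0.3]
opening: 0.05
gripper_force: 0.0
[-0.0495 -0.0044 -0.0802]
```

View pics/both5.png

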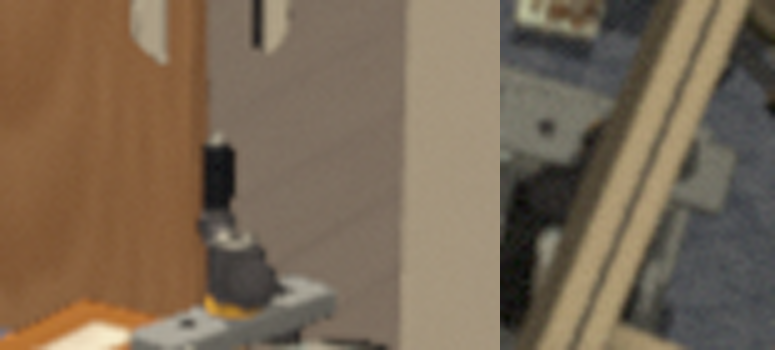

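The side view shows the grip at crop (219,175), a little right of the fingers' middle (210), so I'll shift another 4 mm in −tool y and descend.

```bash
python3 inch.py '[{"finger_gap": 0.05, "pos": [0, -0.08, 0]}, {"finger_gap": 0.05, "pos": [0, 0, 0.6]}, {"finger_gap": 0.05, "pos": [0, 0, 0.6]}, {"finger_gap": 0.05, "pos": [0, 0, 0.404]}, {"finger_gap": 0.05}, {"finger_gap": 0.05}]'; python3 inch.py '[{"finger_gap": 0.015}, {"finger_gap": 0.015}, {"finger_gap": 0.015}, {"finger_gap": 0.015}, {"finger_gap": 0.015}]' 12;  python3 - <<'E'
from h import *
s,R=axes();d=(R.T@(s["tool_pos"]-np.array([.5595,-.1472,.197])));print(d.round(4),np.degrees(np.arctan2(d[1],d[0]))%360,np.hypot(d[0],d[1]),s["q"])
E
```

```text
t: 12.05
tool_pos: [0.5897, -0.1878, 0.1992]
orientation: [-1.181, -2.911, 0.0]
force: [-0.6, -0.0, 0.4]
opening: 0.0503
gripper_force: 0.0
t: 12.55
tool_pos: [0.5902, -0.1882, 0.1991]
orientation: [1.181, 2.91, -0.0]
force: [-0.2, -0.2, 1.0]
opening: 0.0186
gripper_force: 12.0
[-0.0505 -0.008  -0.002 ] 188.9950571207408 0.05117028553121701 [-3.91312716e-01  2.03132827e-01  1.48335783e+00 -9.35574356e-05
  1.45432160e+00 -1.19127827e+00]
```

To row units: -0.0065 m is -0.13, 0.0065 m is 0.13.

```bash
python3 inch.py '[{"finger_gap": 0.015, "pos": [0.086, -0.222, 0]}, {"finger_gap": 0.015, "pos": [0.13, -0.226, 0]}, {"finger_gap": 0.015, "pos": [0.184, -0.184, 0]}, {"finger_gap": 0.015, "pos": [0.226, -0.13, 0]}, {"finger_gap": 0.015, "pos": [0.252, -0.068, 0]}, {"finger_gap": 0.015, "pos": [0.261, 0, 0]}]' 12; cat >w.py <<'E'
from h import *
s,R=axes();d=(R.T@(s["tool_pos"]-np.array([.5595,-.1472,.197])));print(d.round(4),"phi",np.degrees(np.arctan2(d[1],d[0]))%360,"r",np.hypot(d[0],d[1]),"F tool",(R.T@s["force"]).round(1),s["opening"])
E
python3 w.py
```

```text
t: 13.15
tool_pos: [0.5199, -0.1789, 0.1991]
orientation: [1.181, 2.908, -0.0]
force: [6.4, 0.1, -3.0]
opening: 0.0188
gripper_force: 12.0
[ 0.0063 -0.0504 -0.0022] phi 277.1134499667741 r 0.05074768110851526 F tool [-4.5  4.5  3. ] 0.01876649167948312
```

To row units: 0.0005 m is 0.01, 0.01305 m is 0.261.

```bash
python3 inch.py '[{"finger_gap": 0.015, "pos": [0.252, 0.078, 0.01]}, {"finger_gap": 0.015, "pos": [0.226, 0.13, 0]}, {"finger_gap": 0.015, "pos": [0.184, 0.184, 0]}, {"finger_gap": 0.015, "pos": [0.13, 0.226, 0]}, {"finger_gap": 0.015, "pos": [0.068, 0.252, 0]}, {"finger_gap": 0.015, "pos": [0, 0.261, 0]}]' 12; python3 w.py; python3 inch.py '[{"finger_gap": 0.015, "pos": [-0.068, 0.252, 0]}, {"finger_gap": 0.015, "pos": [-0.13, 0.226, 0]}, {"finger_gap": 0.015, "pos": [-0.184, 0.184, 0]}, {"finger_gap": 0.015, "pos": [-0.226, 0.13, 0]}, {"finger_gap": 0.015, "pos": [-0.252, 0.068, 0]}, {"finger_gap": 0.015, "pos": [-0.261, 0, 0]}]' 12; python3 w.py
```

```text
t: 13.75
tool_pos: [0.5291, -0.1066, 0.1981]
orientation: [-1.18, -2.911, 0.001]
force: [0.7, -7.7, 0.6]
opening: 0.0188
gripper_force: 12.0
[ 0.0501  0.0079 -0.0011] phi 9.008809088896282 r 0.050730926325959054 F tool [-5.9 -5.1 -0.6] 0.018811843802939352
t: 14.35
tool_pos: [0.599, -0.1142, 0.1975]
orientation: [-1.178, -2.909, -0.001]
force: [-6.9, 0.3, 6.2]
opening: 0.0187
gripper_force: 12.1
[-0.0054  0.0512 -0.0006] phi 96.02484267327183 r 0.05146674307124967 F tool [ 5.2 -4.6 -6.2] 0.01872034360070495
```

To row units: -0.01305 m is -0.261, 0.01305 m is 0.261.

```bash
python3 inch.py '[{"finger_gap": 0.015, "pos": [-0.252, -0.08, -0.01]}, {"finger_gap": 0.015, "pos": [-0.226, -0.13, 0]}, {"finger_gap": 0.015, "pos": [-0.184, -0.184, 0]}, {"finger_gap": 0.015, "pos": [-0.13, -0.226, 0]}, {"finger_gap": 0.015, "pos": [-0.068, -0.252, 0]}, {"finger_gap": 0.015, "pos": [0, -0.261, 0]}, {"finger_gap": 0.015, "pos": [0.068, -0.252, 0]}, {"finger_gap": 0.015, "pos": [0.13, -0.226, 0]}, {"finger_gap": 0.015, "pos": [0.184, -0.184, 0]}, {"finger_gap": 0.015, "pos": [0.226, -0.13, 0]}, {"finger_gap": 0.015, "pos": [0.252, -0.068, 0]}, {"finger_gap": 0.015, "pos": [0.261, 0, 0]}]' 12; python3 w.py
```

```text
t: 15.55
tool_pos: [0.5204, -0.1792, 0.1991]
orientation: [1.182, 2.909, -0.003]
force: [-0.7, -6.1, 2.2]
opening: 0.0185
gripper_force: 12.0
[ 0.0057 -0.0502 -0.002 ] phi 276.5367363173614 r 0.05050521842986638 F tool [-3.8 -4.9 -2.2] 0.01851412073206008
```

To row units: -0.01305 m is -0.261, 0.01305 m is 0.261.

```bash
python3 inch.py '[{"finger_gap": 0.015, "pos": [0.252, 0.068, 0]}, {"finger_gap": 0.015, "pos": [0.226, 0.13, 0]}, {"finger_gap": 0.015, "pos": [0.184, 0.184, 0]}, {"finger_gap": 0.015, "pos": [0.13, 0.226, 0]}, {"finger_gap": 0.015, "pos": [0.068, 0.252, 0]}, {"finger_gap": 0.015, "pos": [0, 0.261, 0]}, {"finger_gap": 0.015, "pos": [-0.068, 0.252, 0]}, {"finger_gap": 0.015, "pos": [-0.13, 0.226, 0]}, {"finger_gap": 0.015, "pos": [-0.184, 0.184, 0]}, {"finger_gap": 0.015, "pos": [-0.226, 0.13, 0]}, {"finger_gap": 0.015, "pos": [-0.252, 0.068, 0]}, {"finger_gap": 0.015, "pos": [-0.261, 0, 0]}]' 12; python3 w.py
```

```text
t: 16.75
tool_pos: [0.5991, -0.1152, 0.1979]
orientation: [-1.179, -2.909, -0.001]
force: [-7.4, -0.9, 3.7]
opening: 0.0187
gripper_force: 12.0
[-0.0061  0.0505 -0.0009] phi 96.9022954117281 r 0.05088021036851787 F tool [ 4.7 -5.8 -3.7] 0.01874609708852148
```

Careful with the scale: shifts go in units of 50 mm and turns go in units of 0.05 rad. That gives: -0.01305 m is -0.261, 0.01305 m is 0.261.

```bash
python3 inch.py '[{"finger_gap": 0.015, "pos": [-0.252, -0.072, 0]}, {"finger_gap": 0.015, "pos": [-0.226, -0.13, 0]}, {"finger_gap": 0.015, "pos": [-0.184, -0.184, 0]}, {"finger_gap": 0.015, "pos": [-0.13, -0.226, 0]}, {"finger_gap": 0.015, "pos": [-0.068, -0.252, 0]}, {"finger_gap": 0.015, "pos": [0, -0.261, 0]}, {"finger_gap": 0.015, "pos": [0.068, -0.252, 0]}, {"finger_gap": 0.015, "pos": [0.13, -0.226, 0]}, {"finger_gap": 0.015, "pos": [0.184, -0.184, 0]}, {"finger_gap": 0.015, "pos": [0.226, -0.13, 0]}, {"finger_gap": 0.015, "pos": [0.252, -0.068, 0]}, {"finger_gap": 0.015, "pos": [0.261, 0, 0]}]' 12; python3 w.py;  python3 inch.py '[{"finger_gap": 0.015, "pos": [0.252, 0.068, 0]}, {"finger_gap": 0.015, "pos": [0.226, 0.13, 0]}, {"finger_gap": 0.015, "pos": [0.184, 0.184, 0]}, {"finger_gap": 0.015, "pos": [0.13, 0.226, 0]}]' 12; python3 w.py; python3 - <<'E'
from h import *
c=cams.read_camera("side");cv2.imwrite("pics/side6c.png",cv2.resize(c["image"][140:240,290:400,::-1],None,fx=6,fy=6,interpolation=cv2.INTER_CUBIC))
E
```

```text
t: 17.95
tool_pos: [0.5196, -0.179, 0.1988]
orientation: [1.182, 2.909, -0.0]
force: [6.2, 0.5, -3.6]
opening: 0.0188
gripper_force: 12.0
[ 0.0065 -0.0506 -0.0018] phi 277.2930539973751 r 0.051026782063494855 F tool [-4.1  4.6  3.7] 0.01879711763314623
t: 18.35
tool_pos: [0.5122, -0.1281, 0.1983]
orientation: [-1.181, -2.91, 0.001]
force: [4.9, -5.7, -4.5]
opening: 0.0186
gripper_force: 12.0
[ 0.0472 -0.0192 -0.0013] phi 337.84810371205566 r 0.05098889435017952 F tool [-7.5 -0.7  4.5] 0.018577865662127185
```

View pics/side6c.png

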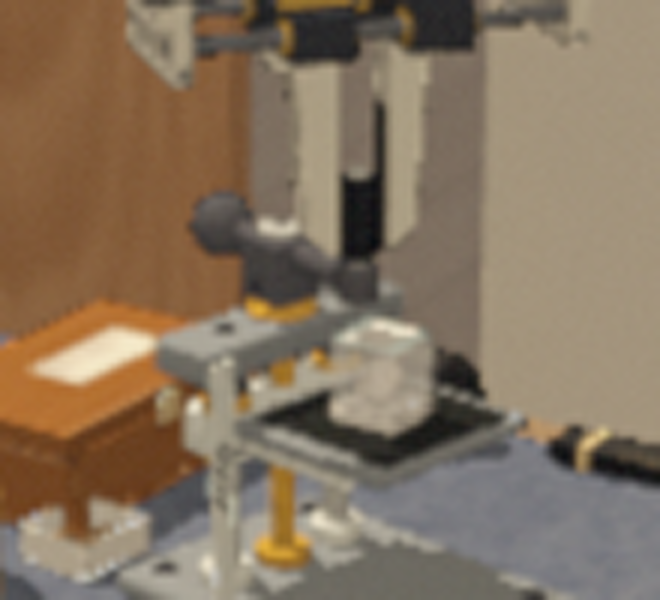

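The crop shows the crank still seated on the brass bearing (270,305) with the fingers on its grip at (360,215). The stage is higher but not yet at the collars. Three more coarse rows remain safe. After that I'll use 1.5° single-row steps, checking the force after each.

```bash
cat >chk.py <<'E'
import sys
from h import *
s,R=axes();d=R.T@(s["tool_pos"]-np.array([.5595,-.1472,.197]));F=R.T@np.array(s["force"])
p=np.arctan2(d[1],d[0]);ft=F[0]*np.sin(p)-F[1]*np.cos(p);fr=F[0]*np.cos(p)+F[1]*np.sin(p)
print(f"phi {np.degrees(p)%360:.1f} drag {ft:.1f} rad {fr:.1f} up {-F[2]:.1f} r {np.hypot(d[0],d[1])*1e3:.1f}")
sys.exit(ft>8.5)
E
python3 inch.py '[{"finger_gap": 0.015, "pos": [0.068, 0.252, 0.006]}, {"finger_gap": 0.015, "pos": [0, 0.261, 0]}, {"finger_gap": 0.015, "pos": [-0.068, 0.252, 0]}]'>/dev/null; python3 chk.py &&
python3 inch.py '[{"finger_gap": 0.015, "pos": [-0.013, 0.0226, 0]}]'>/dev/null; python3 chk.py &&
python3 inch.py '[{"finger_gap": 0.015, "pos": [-0.013, 0.0226, 0]}]'>/dev/null; python3 chk.py &&
python3 inch.py '[{"finger_gap": 0.015, "pos": [-0.013, 0.0226, 0]}]'>/dev/null; python3 chk.py &&
python3 inch.py '[{"finger_gap": 0.015, "pos": [-0.013, 0.0226, 0]}]'>/dev/null; python3 chk.py
```

```text
phi 22.9 drag 2.8 rad -5.1 up -1.9 r 50.7
phi 22.9 drag 2.8 rad -5.1 up -1.9 r 50.7
phi 22.9 drag 2.8 rad -5.1 up -1.9 r 50.7
phi 22.9 drag 2.8 rad -5.1 up -1.9 r 50.7
phi 22.9 drag 2.8 rad -5.1 up -1.9 r 50.7False
False
False
False
False
```

```bash
sed -i 's/sys.exit(ft>8.5)/sys.exit(int(ft>8.5))/' chk.py
python3 inch.py '[{"finger_gap": 0.015, "pos": [-0.013, 0.0226, 0]}]'>/dev/null && python3 chk.py &&
python3 inch.py '[{"finger_gap": 0.015, "pos": [-0.013, 0.0226, 0]}]'>/dev/null && python3 chk.py &&
python3 inch.py '[{"finger_gap": 0.015, "pos": [-0.013, 0.0226, 0]}]'>/dev/null && python3 chk.py &&
python3 inch.py '[{"finger_gap": 0.015, "pos": [-0.013, 0.0226, 0]}]'>/dev/null && python3 chk.py &&
python3 inch.py '[{"finger_gap": 0.015, "pos": [-0.013, 0.0226, 0]}]'>/dev/null && python3 chk.py &&
python3 inch.py '[{"finger_gap": 0.015, "pos": [-0.013, 0.0226, 0]}]'>/dev/null && python3 chk.py
```

```text
phi 25.3 drag 3.4 rad 0.7 up 2.1 r 50.5
phi 25.6 drag 3.9 rad 2.9 up 3.6 r 50.3
phi 26.6 drag 3.8 rad 4.3 up 3.5 r 50.1
phi 28.0 drag 2.5 rad 3.7 up 3.7 r 50.1
phi 29.4 drag 3.3 rad 4.0 up 3.2 r 50.0
phi 30.9 drag 3.5 rad 3.4 up 2.2 r 50.0
```

```bash
sed -i 's/ft>8.5/ft>7/' chk.py
python3 inch.py '[{"finger_gap": 0.015, "pos": [-0.013, 0.0226, 0]}]'>/dev/null && python3 chk.py &&
python3 inch.py '[{"finger_gap": 0.015, "pos": [-0.013, 0.0226, 0]}]'>/dev/null && python3 chk.py &&
python3 inch.py '[{"finger_gap": 0.015, "pos": [-0.013, 0.0226, 0]}]'>/dev/null && python3 chk.py &&
python3 inch.py '[{"finger_gap": 0.015, "pos": [-0.013, 0.0226, 0]}]'>/dev/null && python3 chk.py &&
python3 inch.py '[{"finger_gap": 0.015, "pos": [-0.0186, 0.0186, 0]}]'>/dev/null && python3 chk.py &&
python3 inch.py '[{"finger_gap": 0.015, "pos": [-0.0186, 0.0186, 0]}]'>/dev/null && python3 chk.py &&
python3 inch.py '[{"finger_gap": 0.015, "pos": [-0.0186, 0.0186, 0]}]'>/dev/null && python3 chk.py &&
python3 inch.py '[{"finger_gap": 0.015, "pos": [-0.0186, 0.0186, 0]}]'>/dev/null && python3 chk.py &&
python3 inch.py '[{"finger_gap": 0.015, "pos": [-0.0186, 0.0186, 0]}]'>/dev/null && python3 chk.py &&
python3 inch.py '[{"finger_gap": 0.015, "pos": [-0.0186, 0.0186, 0]}]'>/dev/null && python3 chk.py &&
python3 inch.py '[{"finger_gap": 0.015, "pos": [-0.0186, 0.0186, 0]}]'>/dev/null && python3 chk.py &&
python3 inch.py '[{"finger_gap": 0.015, "pos": [-0.0186, 0.0186, 0]}]'>/dev/null && python3 chk.py &&
python3 inch.py '[{"finger_gap": 0.015, "pos": [-0.0186, 0.0186, 0]}]'>/dev/null && python3 chk.py &&
python3 inch.py '[{"finger_gap": 0.015, "pos": [-0.0186, 0.0186, 0]}]'>/dev/null && python3 chk.py &&
python3 inch.py '[{"finger_gap": 0.015, "pos": [-0.0226, 0.013, 0]}]'>/dev/null && python3 chk.py &&
python3 inch.py '[{"finger_gap": 0.015, "pos": [-0.0226, 0.013, 0]}]'>/dev/null && python3 chk.py &&
python3 inch.py '[{"finger_gap": 0.015, "pos": [-0.0226, 0.013, 0]}]'>/dev/null && python3 chk.py &&
python3 inch.py '[{"finger_gap": 0.015, "pos": [-0.0226, 0.013, 0]}]'>/dev/null && python3 chk.py &&
python3 inch.py '[{"finger_gap": 0.015, "pos": [-0.0226, 0.013, 0]}]'>/dev/null && python3 chk.py &&
python3 inch.py '[{"finger_gap": 0.015, "pos": [-0.0226, 0.013, 0]}]'>/dev/null && python3 chk.py &&
python3 inch.py '[{"finger_gap": 0.015, "pos": [-0.0226, 0.013, 0]}]'>/dev/null && python3 chk.py &&
python3 inch.py '[{"finger_gap": 0.015, "pos": [-0.0226, 0.013, 0]}]'>/dev/null && python3 chk.py &&
python3 inch.py '[{"finger_gap": 0.015, "pos": [-0.0226, 0.013, 0]}]'>/dev/null && python3 chk.py &&
python3 inch.py '[{"finger_gap": 0.015, "pos": [-0.0226, 0.013, 0]}]'>/dev/null && python3 chk.py
```

```text
phi 32.4 drag 3.4 rad 3.3 up 3.5 r 50.0
phi 34.0 drag 4.3 rad 3.8 up 3.3 r 50.0
phi 35.6 drag 2.6 rad 2.6 up 3.6 r 50.0
phi 37.2 drag 4.1 rad 3.0 up 3.0 r 50.0
phi 38.7 drag 2.8 rad 4.0 up 3.5 r 49.9
phi 40.3 drag 2.7 rad 5.1 up 4.1 r 49.8
phi 41.9 drag 3.8 rad 3.0 up 3.8 r 49.8
phi 43.4 drag 3.2 rad 4.9 up 3.5 r 49.7
phi 45.0 drag 3.1 rad 3.9 up 4.3 r 49.7
phi 46.6 drag 3.9 rad 2.9 up 4.2 r 49.7
phi 48.1 drag 2.7 rad 3.0 up 3.8 r 49.7
phi 49.6 drag 3.9 rad 3.4 up 4.3 r 49.8
phi 51.0 drag 3.5 rad 3.2 up 4.1 r 49.8
phi 52.5 drag 3.4 rad 2.0 up 3.6 r 49.8
phi 54.0 drag 2.4 rad 3.5 up 4.5 r 49.7
phi 55.5 drag 2.5 rad 2.9 up 4.4 r 49.7
phi 57.1 drag 3.7 rad 4.4 up 4.9 r 49.6
phi 58.6 drag 3.5 rad 4.2 up 4.9 r 49.6
phi 60.2 drag 3.9 rad 4.6 up 4.6 r 49.5
phi 61.7 drag 3.6 rad 4.3 up 4.8 r 49.6
phi 63.1 drag 3.7 rad 3.3 up 4.3 r 49.6
phi 64.6 drag 4.0 rad 4.2 up 4.9 r 49.6
phi 66.1 drag 3.8 rad 2.5 up 5.6 r 49.6
phi 67.5 drag 3.9 rad 2.7 up 4.8 r 49.7
```

```bash

python3 inch.py '[{"finger_gap": 0.015, "pos": [-0.0252, 0.0072, 0]}]'>/dev/null && python3 chk.py &&
python3 inch.py '[{"finger_gap": 0.015, "pos": [-0.0252, 0.0072, 0]}]'>/dev/null && python3 chk.py &&
python3 inch.py '[{"finger_gap": 0.015, "pos": [-0.0252, 0.0072, 0]}]'>/dev/null && python3 chk.py &&
python3 inch.py '[{"finger_gap": 0.015, "pos": [-0.0252, 0.0072, 0]}]'>/dev/null && python3 chk.py &&
python3 inch.py '[{"finger_gap": 0.015, "pos": [-0.0252, 0.0072, 0]}]'>/dev/null && python3 chk.py &&
python3 inch.py '[{"finger_gap": 0.015, "pos": [-0.0252, 0.0072, 0]}]'>/dev/null && python3 chk.py &&
python3 inch.py '[{"finger_gap": 0.015, "pos": [-0.0252, 0.0072, 0]}]'>/dev/null && python3 chk.py &&
python3 inch.py '[{"finger_gap": 0.015, "pos": [-0.0252, 0.0072, 0]}]'>/dev/null && python3 chk.py &&
python3 inch.py '[{"finger_gap": 0.015, "pos": [-0.0252, 0.0072, 0]}]'>/dev/null && python3 chk.py &&
python3 inch.py '[{"finger_gap": 0.015, "pos": [-0.0252, 0.0072, 0]}]'>/dev/null && python3 chk.py &&
python3 inch.py '[{"finger_gap": 0.015, "pos": [-0.0262, 0, 0]}]'>/dev/null && python3 chk.py &&
python3 inch.py '[{"finger_gap": 0.015, "pos": [-0.0262, 0, 0]}]'>/dev/null && python3 chk.py &&
python3 inch.py '[{"finger_gap": 0.015, "pos": [-0.0262, 0, 0]}]'>/dev/null && python3 chk.py &&
python3 inch.py '[{"finger_gap": 0.015, "pos": [-0.0262, 0, 0]}]'>/dev/null && python3 chk.py &&
python3 inch.py '[{"finger_gap": 0.015, "pos": [-0.0262, 0, 0]}]'>/dev/null && python3 chk.py &&
python3 inch.py '[{"finger_gap": 0.015, "pos": [-0.0262, 0, 0]}]'>/dev/null && python3 chk.py &&
python3 inch.py '[{"finger_gap": 0.015, "pos": [-0.0262, 0, 0]}]'>/dev/null && python3 chk.py &&
python3 inch.py '[{"finger_gap": 0.015, "pos": [-0.0262, 0, 0]}]'>/dev/null && python3 chk.py &&
python3 inch.py '[{"finger_gap": 0.015, "pos": [-0.0262, 0, 0]}]'>/dev/null && python3 chk.py &&
python3 inch.py '[{"finger_gap": 0.015, "pos": [-0.0262, 0, 0]}]'>/dev/null && python3 chk.py &&
python3 inch.py '[{"finger_gap": 0.015, "pos": [-0.0252, -0.0068, 0]}]'>/dev/null && python3 chk.py &&
python3 inch.py '[{"finger_gap": 0.015, "pos": [-0.0252, -0.0068, 0]}]'>/dev/null && python3 chk.py &&
python3 inch.py '[{"finger_gap": 0.015, "pos": [-0.0252, -0.0068, 0]}]'>/dev/null && python3 chk.py &&
python3 inch.py '[{"finger_gap": 0.015, "pos": [-0.0252, -0.0068, 0]}]'>/dev/null && python3 chk.py &&
python3 inch.py '[{"finger_gap": 0.015, "pos": [-0.0252, -0.0068, 0]}]'>/dev/null && python3 chk.py &&
python3 inch.py '[{"finger_gap": 0.015, "pos": [-0.0252, -0.0068, 0]}]'>/dev/null && python3 chk.py &&
python3 inch.py '[{"finger_gap": 0.015, "pos": [-0.0252, -0.0068, 0]}]'>/dev/null && python3 chk.py &&
python3 inch.py '[{"finger_gap": 0.015, "pos": [-0.0252, -0.0068, 0]}]'>/dev/null && python3 chk.py &&
python3 inch.py '[{"finger_gap": 0.015, "pos": [-0.0252, -0.0068, 0]}]'>/dev/null && python3 chk.py &&
python3 inch.py '[{"finger_gap": 0.015, "pos": [-0.0252, -0.0068, 0]}]'>/dev/null && python3 chk.py
```

```text
phi 69.1 drag 2.7 rad 3.7 up 5.8 r 49.6
phi 70.6 drag 3.3 rad 3.4 up 5.0 r 49.6
phi 72.2 drag 3.5 rad 2.1 up 5.1 r 49.5
phi 73.7 drag 4.4 rad 3.6 up 5.1 r 49.6
phi 75.2 drag 3.3 rad 3.9 up 4.9 r 49.6
phi 76.7 drag 3.9 rad 3.2 up 4.7 r 49.6
phi 78.2 drag 3.7 rad 3.3 up 4.6 r 49.6
phi 79.7 drag 2.9 rad 2.5 up 4.6 r 49.6
phi 81.2 drag 4.3 rad 2.1 up 4.8 r 49.7
phi 82.6 drag 3.7 rad 0.1 up 4.5 r 49.8
phi 84.1 drag 3.7 rad 1.8 up 5.8 r 49.8
phi 85.6 drag 4.0 rad 2.3 up 5.2 r 49.7
phi 87.1 drag 4.0 rad 2.9 up 5.8 r 49.7
phi 88.6 drag 4.1 rad 2.9 up 5.7 r 49.7
phi 90.1 drag 4.1 rad 2.9 up 4.5 r 49.7
phi 91.6 drag 4.1 rad 3.5 up 5.1 r 49.8
phi 93.1 drag 3.5 rad 2.8 up 4.3 r 49.8
phi 94.6 drag 3.3 rad 3.4 up 4.9 r 49.9
phi 96.2 drag 3.7 rad 3.0 up 4.7 r 49.9
phi 97.6 drag 3.6 rad 2.5 up 4.7 r 50.0
phi 99.1 drag 4.1 rad 3.8 up 3.8 r 49.9
phi 100.7 drag 3.0 rad 5.0 up 5.3 r 49.9
phi 102.2 drag 3.6 rad 4.1 up 4.5 r 49.9
phi 103.7 drag 4.3 rad 4.0 up 3.2 r 49.9
phi 105.2 drag 2.8 rad 5.0 up 3.5 r 49.9
phi 106.7 drag 3.7 rad 3.4 up 3.9 r 50.0
phi 108.2 drag 3.8 rad 3.8 up 5.6 r 50.0
phi 109.7 drag 4.2 rad 4.2 up 3.8 r 50.1
phi 111.2 drag 4.1 rad 3.5 up 3.3 r 50.1
phi 112.7 drag 3.4 rad 3.1 up 4.0 r 50.2
```

```bash

python3 inch.py '[{"finger_gap": 0.015, "pos": [-0.0226, -0.0132, 0]}]'>/dev/null && python3 chk.py &&
python3 inch.py '[{"finger_gap": 0.015, "pos": [-0.0226, -0.0132, 0]}]'>/dev/null && python3 chk.py &&
python3 inch.py '[{"finger_gap": 0.015, "pos": [-0.0226, -0.0132, 0]}]'>/dev/null && python3 chk.py &&
python3 inch.py '[{"finger_gap": 0.015, "pos": [-0.0226, -0.0132, 0]}]'>/dev/null && python3 chk.py &&
python3 inch.py '[{"finger_gap": 0.015, "pos": [-0.0226, -0.0132, 0]}]'>/dev/null && python3 chk.py &&
python3 inch.py '[{"finger_gap": 0.015, "pos": [-0.0226, -0.0132, 0]}]'>/dev/null && python3 chk.py &&
python3 inch.py '[{"finger_gap": 0.015, "pos": [-0.0226, -0.0132, 0]}]'>/dev/null && python3 chk.py &&
python3 inch.py '[{"finger_gap": 0.015, "pos": [-0.0226, -0.0132, 0]}]'>/dev/null && python3 chk.py &&
python3 inch.py '[{"finger_gap": 0.015, "pos": [-0.0226, -0.0132, 0]}]'>/dev/null && python3 chk.py &&
python3 inch.py '[{"finger_gap": 0.015, "pos": [-0.0226, -0.0132, 0]}]'>/dev/null && python3 chk.py &&
python3 inch.py '[{"finger_gap": 0.015, "pos": [-0.0186, -0.0186, 0]}]'>/dev/null && python3 chk.py &&
python3 inch.py '[{"finger_gap": 0.015, "pos": [-0.0186, -0.0186, 0]}]'>/dev/null && python3 chk.py &&
python3 inch.py '[{"finger_gap": 0.015, "pos": [-0.0186, -0.0186, 0]}]'>/dev/null && python3 chk.py &&
python3 inch.py '[{"finger_gap": 0.015, "pos": [-0.0186, -0.0186, 0]}]'>/dev/null && python3 chk.py &&
python3 inch.py '[{"finger_gap": 0.015, "pos": [-0.0186, -0.0186, 0]}]'>/dev/null && python3 chk.py &&
python3 inch.py '[{"finger_gap": 0.015, "pos": [-0.0186, -0.0186, 0]}]'>/dev/null && python3 chk.py &&
python3 inch.py '[{"finger_gap": 0.015, "pos": [-0.0186, -0.0186, 0]}]'>/dev/null && python3 chk.py &&
python3 inch.py '[{"finger_gap": 0.015, "pos": [-0.0186, -0.0186, 0]}]'>/dev/null && python3 chk.py &&
python3 inch.py '[{"finger_gap": 0.015, "pos": [-0.0186, -0.0186, 0]}]'>/dev/null && python3 chk.py &&
python3 inch.py '[{"finger_gap": 0.015, "pos": [-0.0186, -0.0186, 0]}]'>/dev/null && python3 chk.py &&
python3 inch.py '[{"finger_gap": 0.015, "pos": [-0.013, -0.0226, 0]}]'>/dev/null && python3 chk.py &&
python3 inch.py '[{"finger_gap": 0.015, "pos": [-0.013, -0.0226, 0]}]'>/dev/null && python3 chk.py &&
python3 inch.py '[{"finger_gap": 0.015, "pos": [-0.013, -0.0226, 0]}]'>/dev/null && python3 chk.py &&
python3 inch.py '[{"finger_gap": 0.015, "pos": [-0.013, -0.0226, 0]}]'>/dev/null && python3 chk.py &&
python3 inch.py '[{"finger_gap": 0.015, "pos": [-0.013, -0.0226, 0]}]'>/dev/null && python3 chk.py &&
python3 inch.py '[{"finger_gap": 0.015, "pos": [-0.013, -0.0226, 0]}]'>/dev/null && python3 chk.py &&
python3 inch.py '[{"finger_gap": 0.015, "pos": [-0.013, -0.0226, 0]}]'>/dev/null && python3 chk.py &&
python3 inch.py '[{"finger_gap": 0.015, "pos": [-0.013, -0.0226, 0]}]'>/dev/null && python3 chk.py &&
python3 inch.py '[{"finger_gap": 0.015, "pos": [-0.013, -0.0226, 0]}]'>/dev/null && python3 chk.py &&
python3 inch.py '[{"finger_gap": 0.015, "pos": [-0.013, -0.0226, 0]}]'>/dev/null && python3 chk.py
```

```text
phi 114.2 drag 3.9 rad 3.9 up 3.5 r 50.1
phi 115.7 drag 3.4 rad 4.6 up 3.0 r 50.1
phi 117.2 drag 3.2 rad 4.1 up 3.9 r 50.1
phi 118.8 drag 3.8 rad 4.7 up 3.1 r 50.1
phi 120.3 drag 4.1 rad 5.4 up 2.6 r 50.1
phi 121.8 drag 3.0 rad 4.6 up 2.9 r 50.2
phi 123.4 drag 3.4 rad 4.5 up 3.4 r 50.2
phi 124.9 drag 3.7 rad 4.1 up 2.6 r 50.3
phi 126.4 drag 3.1 rad 4.4 up 2.3 r 50.3
phi 127.9 drag 2.9 rad 3.8 up 2.6 r 50.4
phi 129.4 drag 3.6 rad 4.3 up 3.0 r 50.4
phi 131.0 drag 2.9 rad 5.2 up 2.6 r 50.4
phi 132.5 drag 4.4 rad 5.3 up 2.9 r 50.3
phi 134.0 drag 3.8 rad 5.3 up 3.3 r 50.3
phi 135.6 drag 3.5 rad 4.2 up 3.1 r 50.4
phi 137.1 drag 3.4 rad 4.5 up 2.3 r 50.4
phi 138.6 drag 2.5 rad 4.5 up 2.6 r 50.4
phi 140.2 drag 3.0 rad 3.7 up 0.6 r 50.5
phi 141.6 drag 4.0 rad 3.7 up 2.0 r 50.6
phi 143.2 drag 3.2 rad 3.5 up 2.2 r 50.7
phi 144.6 drag 3.6 rad 3.6 up 2.2 r 50.6
phi 146.1 drag 3.5 rad 4.9 up 2.0 r 50.6
phi 147.7 drag 3.6 rad 4.5 up 2.3 r 50.6
phi 149.2 drag 2.7 rad 5.4 up 1.2 r 50.6
phi 150.7 drag 2.6 rad 4.7 up 1.9 r 50.6
phi 152.2 drag 3.1 rad 4.8 up 1.5 r 50.6
phi 153.7 drag 2.8 rad 3.7 up 2.7 r 50.7
phi 155.2 drag 4.2 rad 4.9 up 1.8 r 50.7
phi 156.7 drag 3.6 rad 3.4 up 1.7 r 50.8
phi 158.2 drag 4.0 rad 4.6 up 1.3 r 50.8
```

```bash

python3 inch.py '[{"finger_gap": 0.015, "pos": [-0.0068, -0.0252, 0.004]}]'>/dev/null && python3 chk.py &&
python3 inch.py '[{"finger_gap": 0.015, "pos": [-0.0068, -0.0252, 0]}]'>/dev/null && python3 chk.py &&
python3 inch.py '[{"finger_gap": 0.015, "pos": [-0.0068, -0.0252, 0]}]'>/dev/null && python3 chk.py &&
python3 inch.py '[{"finger_gap": 0.015, "pos": [-0.0068, -0.0252, 0]}]'>/dev/null && python3 chk.py &&
python3 inch.py '[{"finger_gap": 0.015, "pos": [-0.0068, -0.0252, 0]}]'>/dev/null && python3 chk.py &&
python3 inch.py '[{"finger_gap": 0.015, "pos": [-0.0068, -0.0252, 0]}]'>/dev/null && python3 chk.py &&
python3 inch.py '[{"finger_gap": 0.015, "pos": [-0.0068, -0.0252, 0]}]'>/dev/null && python3 chk.py &&
python3 inch.py '[{"finger_gap": 0.015, "pos": [-0.0068, -0.0252, 0]}]'>/dev/null && python3 chk.py &&
python3 inch.py '[{"finger_gap": 0.015, "pos": [-0.0068, -0.0252, 0]}]'>/dev/null && python3 chk.py &&
python3 inch.py '[{"finger_gap": 0.015, "pos": [0, -0.0262, 0]}]'>/dev/null && python3 chk.py &&
python3 inch.py '[{"finger_gap": 0.015, "pos": [0, -0.0262, 0]}]'>/dev/null && python3 chk.py &&
python3 inch.py '[{"finger_gap": 0.015, "pos": [0, -0.0262, 0]}]'>/dev/null && python3 chk.py &&
python3 inch.py '[{"finger_gap": 0.015, "pos": [0, -0.0262, 0]}]'>/dev/null && python3 chk.py &&
python3 inch.py '[{"finger_gap": 0.015, "pos": [0, -0.0262, 0]}]'>/dev/null && python3 chk.py &&
python3 inch.py '[{"finger_gap": 0.015, "pos": [0, -0.0262, 0]}]'>/dev/null && python3 chk.py &&
python3 inch.py '[{"finger_gap": 0.015, "pos": [0, -0.0262, 0]}]'>/dev/null && python3 chk.py &&
python3 inch.py '[{"finger_gap": 0.015, "pos": [0, -0.0262, 0]}]'>/dev/null && python3 chk.py &&
python3 inch.py '[{"finger_gap": 0.015, "pos": [0, -0.0262, 0]}]'>/dev/null && python3 chk.py &&
python3 inch.py '[{"finger_gap": 0.015, "pos": [0, -0.0262, 0]}]'>/dev/null && python3 chk.py &&
python3 inch.py '[{"finger_gap": 0.015, "pos": [0.0072, -0.0252, 0]}]'>/dev/null && python3 chk.py &&
python3 inch.py '[{"finger_gap": 0.015, "pos": [0.0072, -0.0252, 0]}]'>/dev/null && python3 chk.py &&
python3 inch.py '[{"finger_gap": 0.015, "pos": [0.0072, -0.0252, 0]}]'>/dev/null && python3 chk.py &&
python3 inch.py '[{"finger_gap": 0.015, "pos": [0.0072, -0.0252, 0]}]'>/dev/null && python3 chk.py &&
python3 inch.py '[{"finger_gap": 0.015, "pos": [0.0072, -0.0252, 0]}]'>/dev/null && python3 chk.py &&
python3 inch.py '[{"finger_gap": 0.015, "pos": [0.0072, -0.0252, 0]}]'>/dev/null && python3 chk.py &&
python3 inch.py '[{"finger_gap": 0.015, "pos": [0.0072, -0.0252, 0]}]'>/dev/null && python3 chk.py &&
python3 inch.py '[{"finger_gap": 0.015, "pos": [0.0072, -0.0252, 0]}]'>/dev/null && python3 chk.py &&
python3 inch.py '[{"finger_gap": 0.015, "pos": [0.0072, -0.0252, 0]}]'>/dev/null && python3 chk.py &&
python3 inch.py '[{"finger_gap": 0.015, "pos": [0.0072, -0.0252, 0]}]'>/dev/null && python3 chk.py
```

```text
phi 159.6 drag 3.1 rad 4.4 up 2.5 r 50.8
phi 161.1 drag 3.3 rad 5.2 up 1.4 r 50.8
phi 162.6 drag 4.4 rad 5.3 up 2.6 r 50.8
phi 164.1 drag 3.8 rad 5.5 up 2.1 r 50.8
phi 165.6 drag 3.3 rad 4.5 up 1.7 r 50.8
phi 167.1 drag 2.8 rad 3.7 up 1.7 r 50.8
phi 168.6 drag 3.4 rad 3.9 up 2.4 r 50.8
phi 170.2 drag 3.5 rad 3.6 up 1.4 r 50.9
phi 171.6 drag 2.7 rad 3.1 up 1.8 r 51.0
phi 173.1 drag 3.3 rad 4.6 up 1.2 r 50.9
phi 174.6 drag 3.5 rad 5.3 up 1.4 r 50.8
phi 176.1 drag 3.0 rad 4.2 up 2.0 r 50.8
phi 177.7 drag 3.9 rad 4.9 up 2.2 r 50.8
phi 179.1 drag 2.8 rad 4.5 up 2.3 r 50.8
phi 180.7 drag 3.9 rad 4.8 up 1.0 r 50.8
phi 182.1 drag 3.3 rad 4.3 up 1.6 r 50.8
phi 183.7 drag 3.1 rad 4.0 up 3.0 r 50.9
phi 185.2 drag 3.2 rad 3.2 up 2.0 r 51.0
phi 186.7 drag 2.8 rad 3.2 up 1.9 r 51.0
phi 188.1 drag 2.9 rad 5.0 up 1.8 r 50.9
phi 189.6 drag 2.8 rad 4.9 up 2.6 r 50.9
phi 191.1 drag 3.4 rad 5.6 up 3.5 r 50.8
phi 192.6 drag 4.0 rad 5.4 up 2.7 r 50.8
phi 194.1 drag 3.9 rad 6.0 up 2.9 r 50.8
phi 195.6 drag 4.6 rad 5.1 up 2.8 r 50.8
phi 197.2 drag 4.4 rad 4.7 up 2.7 r 50.8
phi 198.7 drag 4.3 rad 4.3 up 2.4 r 50.8
phi 200.2 drag 3.5 rad 4.6 up 2.8 r 50.9
phi 201.7 drag 3.5 rad 4.2 up 2.4 r 50.9
```

```bash

python3 inch.py '[{"finger_gap": 0.015, "pos": [0.013, -0.0226, 0]}]'>/dev/null && python3 chk.py &&
python3 inch.py '[{"finger_gap": 0.015, "pos": [0.013, -0.0226, 0]}]'>/dev/null && python3 chk.py &&
python3 inch.py '[{"finger_gap": 0.015, "pos": [0.013, -0.0226, 0]}]'>/dev/null && python3 chk.py &&
python3 inch.py '[{"finger_gap": 0.015, "pos": [0.013, -0.0226, 0]}]'>/dev/null && python3 chk.py &&
python3 inch.py '[{"finger_gap": 0.015, "pos": [0.013, -0.0226, 0]}]'>/dev/null && python3 chk.py &&
python3 inch.py '[{"finger_gap": 0.015, "pos": [0.013, -0.0226, 0]}]'>/dev/null && python3 chk.py &&
python3 inch.py '[{"finger_gap": 0.015, "pos": [0.013, -0.0226, 0]}]'>/dev/null && python3 chk.py &&
python3 inch.py '[{"finger_gap": 0.015, "pos": [0.013, -0.0226, 0]}]'>/dev/null && python3 chk.py &&
python3 inch.py '[{"finger_gap": 0.015, "pos": [0.013, -0.0226, 0]}]'>/dev/null && python3 chk.py &&
python3 inch.py '[{"finger_gap": 0.015, "pos": [0.013, -0.0226, 0]}]'>/dev/null && python3 chk.py &&
python3 inch.py '[{"finger_gap": 0.015, "pos": [0.0186, -0.0186, 0]}]'>/dev/null && python3 chk.py &&
python3 inch.py '[{"finger_gap": 0.015, "pos": [0.0186, -0.0186, 0]}]'>/dev/null && python3 chk.py &&
python3 inch.py '[{"finger_gap": 0.015, "pos": [0.0186, -0.0186, 0]}]'>/dev/null && python3 chk.py &&
python3 inch.py '[{"finger_gap": 0.015, "pos": [0.0186, -0.0186, 0]}]'>/dev/null && python3 chk.py &&
python3 inch.py '[{"finger_gap": 0.015, "pos": [0.0186, -0.0186, 0]}]'>/dev/null && python3 chk.py &&
python3 inch.py '[{"finger_gap": 0.015, "pos": [0.0186, -0.0186, 0]}]'>/dev/null && python3 chk.py &&
python3 inch.py '[{"finger_gap": 0.015, "pos": [0.0186, -0.0186, 0]}]'>/dev/null && python3 chk.py &&
python3 inch.py '[{"finger_gap": 0.015, "pos": [0.0186, -0.0186, 0]}]'>/dev/null && python3 chk.py &&
python3 inch.py '[{"finger_gap": 0.015, "pos": [0.0186, -0.0186, 0]}]'>/dev/null && python3 chk.py &&
python3 inch.py '[{"finger_gap": 0.015, "pos": [0.0186, -0.0186, 0]}]'>/dev/null && python3 chk.py &&
python3 inch.py '[{"finger_gap": 0.015, "pos": [0.0226, -0.013, 0]}]'>/dev/null && python3 chk.py &&
python3 inch.py '[{"finger_gap": 0.015, "pos": [0.0226, -0.013, 0]}]'>/dev/null && python3 chk.py &&
python3 inch.py '[{"finger_gap": 0.015, "pos": [0.0226, -0.013, 0]}]'>/dev/null && python3 chk.py &&
python3 inch.py '[{"finger_gap": 0.015, "pos": [0.0226, -0.013, 0]}]'>/dev/null && python3 chk.py &&
python3 inch.py '[{"finger_gap": 0.015, "pos": [0.0226, -0.013, 0]}]'>/dev/null && python3 chk.py &&
python3 inch.py '[{"finger_gap": 0.015, "pos": [0.0226, -0.013, 0]}]'>/dev/null && python3 chk.py &&
python3 inch.py '[{"finger_gap": 0.015, "pos": [0.0226, -0.013, 0]}]'>/dev/null && python3 chk.py &&
python3 inch.py '[{"finger_gap": 0.015, "pos": [0.0226, -0.013, 0]}]'>/dev/null && python3 chk.py &&
python3 inch.py '[{"finger_gap": 0.015, "pos": [0.0226, -0.013, 0]}]'>/dev/null && python3 chk.py &&
python3 inch.py '[{"finger_gap": 0.015, "pos": [0.0226, -0.013, 0]}]'>/dev/null && python3 chk.py
```

```text
phi 203.2 drag 3.8 rad 6.0 up 2.3 r 50.8
phi 204.6 drag 3.9 rad 4.2 up 2.1 r 50.8
phi 206.1 drag 3.7 rad 5.0 up 2.6 r 50.7
phi 207.6 drag 2.6 rad 4.5 up 2.6 r 50.7
phi 209.1 drag 3.0 rad 4.8 up 2.9 r 50.7
phi 210.6 drag 3.4 rad 4.8 up 2.8 r 50.7
phi 212.2 drag 4.0 rad 4.7 up 3.2 r 50.8
phi 213.7 drag 3.3 rad 4.5 up 3.0 r 50.8
phi 215.2 drag 3.2 rad 3.4 up 2.0 r 50.8
phi 216.6 drag 3.4 rad 4.5 up 3.8 r 50.9
phi 218.2 drag 3.4 rad 4.6 up 3.3 r 50.8
phi 219.6 drag 4.2 rad 4.4 up 3.5 r 50.8
phi 221.1 drag 3.1 rad 4.2 up 3.4 r 50.7
phi 222.6 drag 2.4 rad 3.5 up 3.4 r 50.7
phi 224.1 drag 2.5 rad 5.6 up 3.9 r 50.7
phi 225.6 drag 3.0 rad 4.9 up 2.8 r 50.7
phi 227.2 drag 2.7 rad 4.8 up 2.7 r 50.7
phi 228.7 drag 3.6 rad 4.2 up 2.2 r 50.7
phi 230.2 drag 4.4 rad 4.1 up 2.3 r 50.8
phi 231.8 drag 3.8 rad 4.5 up 3.5 r 50.8
phi 233.2 drag 3.5 rad 4.3 up 2.8 r 50.7
phi 234.7 drag 2.2 rad 4.6 up 3.7 r 50.6
phi 236.2 drag 2.9 rad 5.5 up 3.7 r 50.6
phi 237.7 drag 3.6 rad 4.0 up 4.6 r 50.5
phi 239.2 drag 2.5 rad 4.3 up 3.9 r 50.5
phi 240.7 drag 3.1 rad 4.7 up 3.7 r 50.6
phi 242.2 drag 3.4 rad 4.4 up 4.1 r 50.6
phi 243.7 drag 3.3 rad 4.2 up 3.9 r 50.6
phi 245.2 drag 2.9 rad 4.6 up 3.3 r 50.7
phi 246.8 drag 3.0 rad 3.2 up 3.8 r 50.7
```

```bash

python3 inch.py '[{"finger_gap": 0.015, "pos": [0.0252, -0.0068, 0]}]'>/dev/null && python3 chk.py &&
python3 inch.py '[{"finger_gap": 0.015, "pos": [0.0252, -0.0068, 0]}]'>/dev/null && python3 chk.py &&
python3 inch.py '[{"finger_gap": 0.015, "pos": [0.0252, -0.0068, 0]}]'>/dev/null && python3 chk.py &&
python3 inch.py '[{"finger_gap": 0.015, "pos": [0.0252, -0.0068, 0]}]'>/dev/null && python3 chk.py &&
python3 inch.py '[{"finger_gap": 0.015, "pos": [0.0252, -0.0068, 0]}]'>/dev/null && python3 chk.py &&
python3 inch.py '[{"finger_gap": 0.015, "pos": [0.0252, -0.0068, 0]}]'>/dev/null && python3 chk.py &&
python3 inch.py '[{"finger_gap": 0.015, "pos": [0.0252, -0.0068, 0]}]'>/dev/null && python3 chk.py &&
python3 inch.py '[{"finger_gap": 0.015, "pos": [0.0252, -0.0068, 0]}]'>/dev/null && python3 chk.py &&
python3 inch.py '[{"finger_gap": 0.015, "pos": [0.0252, -0.0068, 0]}]'>/dev/null && python3 chk.py &&
python3 inch.py '[{"finger_gap": 0.015, "pos": [0.0252, -0.0068, 0]}]'>/dev/null && python3 chk.py &&
python3 inch.py '[{"finger_gap": 0.015, "pos": [0.0262, 0, 0]}]'>/dev/null && python3 chk.py &&
python3 inch.py '[{"finger_gap": 0.015, "pos": [0.0262, 0, 0]}]'>/dev/null && python3 chk.py &&
python3 inch.py '[{"finger_gap": 0.015, "pos": [0.0262, 0, 0]}]'>/dev/null && python3 chk.py &&
python3 inch.py '[{"finger_gap": 0.015, "pos": [0.0262, 0, 0]}]'>/dev/null && python3 chk.py &&
python3 inch.py '[{"finger_gap": 0.015, "pos": [0.0262, 0, 0]}]'>/dev/null && python3 chk.py &&
python3 inch.py '[{"finger_gap": 0.015, "pos": [0.0262, 0, 0]}]'>/dev/null && python3 chk.py &&
python3 inch.py '[{"finger_gap": 0.015, "pos": [0.0262, 0, 0]}]'>/dev/null && python3 chk.py &&
python3 inch.py '[{"finger_gap": 0.015, "pos": [0.0262, 0, 0]}]'>/dev/null && python3 chk.py &&
python3 inch.py '[{"finger_gap": 0.015, "pos": [0.0262, 0, 0]}]'>/dev/null && python3 chk.py &&
python3 inch.py '[{"finger_gap": 0.015, "pos": [0.0262, 0, 0]}]'>/dev/null && python3 chk.py &&
python3 inch.py '[{"finger_gap": 0.015, "pos": [0.0252, 0.0068, 0]}]'>/dev/null && python3 chk.py &&
python3 inch.py '[{"finger_gap": 0.015, "pos": [0.0252, 0.0068, 0]}]'>/dev/null && python3 chk.py &&
python3 inch.py '[{"finger_gap": 0.015, "pos": [0.0252, 0.0068, 0]}]'>/dev/null && python3 chk.py &&
python3 inch.py '[{"finger_gap": 0.015, "pos": [0.0252, 0.0068, 0]}]'>/dev/null && python3 chk.py &&
python3 inch.py '[{"finger_gap": 0.015, "pos": [0.0252, 0.0068, 0]}]'>/dev/null && python3 chk.py; python3 inch.py '[{"finger_gap": 0.015}]'
```

```text
phi 248.2 drag 3.1 rad 4.7 up 4.4 r 50.6
phi 249.7 drag 3.8 rad 4.7 up 4.1 r 50.6
phi 251.2 drag 2.4 rad 4.9 up 4.3 r 50.6
phi 252.7 drag 2.8 rad 5.0 up 4.2 r 50.6
phi 254.2 drag 3.9 rad 5.4 up 4.7 r 50.5
phi 255.7 drag 3.5 rad 5.3 up 3.9 r 50.5
phi 256.9 drag 5.7 rad 3.1 up 3.7 r 50.4
phi 258.1 drag 5.9 rad 2.2 up 3.2 r 50.4
phi 259.3 drag 7.3 rad 2.0 up 2.6 r 50.3
t: 34.6
tool_pos: [0.5317, -0.1891, 0.199]
orientation: [1.181, 2.907, -0.004]
force: [4.9, -6.3, 2.7]
opening: 0.0189
gripper_force: 12.0
```

```bash
sed -i 's/ft>7/ft>9.5/' chk.py
python3 inch.py '[{"finger_gap": 0.015, "pos": [0.016, -0.004, 0]}]'>/dev/null && python3 chk.py &&
python3 inch.py '[{"finger_gap": 0.015, "pos": [0.016, -0.004, 0]}]'>/dev/null && python3 chk.py &&
python3 inch.py '[{"finger_gap": 0.015, "pos": [0.016, -0.004, 0]}]'>/dev/null && python3 chk.py; python3 inch.py '[{"finger_gap": 0.015}]'; python3 - <<'E'
from h import *
c=cams.read_camera("side");cv2.imwrite("pics/side7.png",c["image"][:,:,::-1]);cv2.imwrite("pics/side7c.png",cv2.resize(c["image"][140:240,290:400,::-1],None,fx=6,fy=6,interpolation=cv2.INTER_CUBIC))
E
```

```text
phi 260.1 drag 8.4 rad 1.9 up 1.8 r 50.3
phi 260.9 drag 9.1 rad 1.2 up 2.3 r 50.2
phi 261.6 drag 9.7 rad 0.5 up 1.7 r 50.2
t: 35.0
tool_pos: [0.53, -0.1878, 0.1992]
orientation: [1.181, 2.906, -0.004]
force: [6.7, -6.5, 2.4]
opening: 0.0188
gripper_force: 12.0
```

View pics/side7c.png

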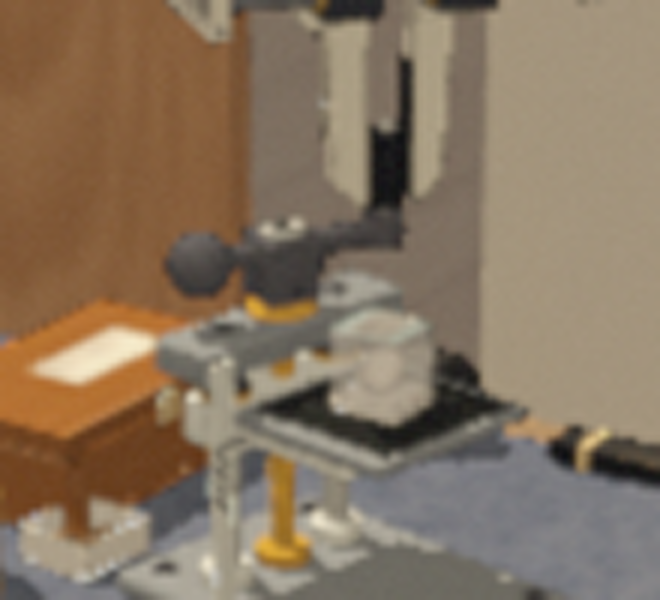

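The crop shows the crank seated on the bearing with its cap at (280,228), and the stage up at the collars under the bridge. Drag rose from 3.5 to 9.7 N, so it's at the stop. I'll ease off slightly, open and withdraw.

To row units: -0.001 m is -0.02.

```bash
python3 inch.py '[{"finger_gap": 0.015, "pos": [-0.02, 0, 0]}, {"finger_gap": 0.03}, {"finger_gap": 0.03}, {"finger_gap": 0.03}]'; python3 inch.py '[{"finger_gap": 0.03, "pos": [0, 0, -0.4]}, {"finger_gap": 0.03, "pos": [0, 0, -0.8]}, {"finger_gap": 0.03, "pos": [0, 0, -0.8]}, {"finger_gap": 0.03}, {"finger_gap": 0.03}, {"finger_gap": 0.03}]'; python3 - <<'E'
from h import *
c=cams.read_camera("side");t=cams.read_camera("top");g=c["image"].astype(float)
p=cv2.imread("pics/side7.png")[:,:,::-1].astype(float)
print("stage region change",np.abs(g-p)[195:222,330:378].mean(),"cap change",np.abs(g-p)[172:192,326:345].mean())
b=cv2.resize(c["image"][140:240,290:400,::-1],None,fx=4,fy=4,interpolation=cv2.INTER_CUBIC)
cv2.imwrite("pics/end.png",b)
E
```

```text
t: 35.45
tool_pos: [0.5288, -0.1863, 0.1973]
orientation: [-1.18, -2.909, 0.0]
force: [0.9, 0.2, -0.1]
opening: 0.0294
gripper_force: 0.0
t: 36.05
tool_pos: [0.5289, -0.186, 0.2964]
orientation: [-1.18, -2.909, -0.0]
force: [0.1, -0.8, -0.2]
opening: 0.0305
gripper_force: 0.0
stage region change 3.696244855967078 cap change 4.198245614035088
```

View pics/end.png

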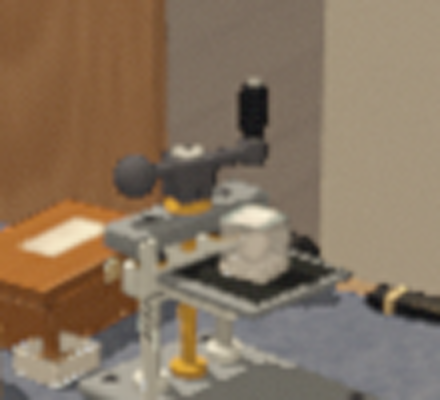

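The crank is seated with its cap at crop (188,152) and its grip at (254,110). The stage is up and the gripper is clear, so I'm handing the job in.

```bash
python3 -c "
from plant import robot, cams, read_state
print(robot.close_job())"
```

```text
the job is handed in; nothing more can be done
None
```

I put the crank fully home on the square and wound it clockwise about 3.2 turns, stopping at about 10 N of drag where I felt the stop. It is left seated with the gripper clear, and the job is handed in at about 36 s; no verdict came back.

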